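Load the soap bars through the sprung flap and start the sanitiser

TASK

Put every loaf-shaped soap bar into the sanitising chamber: set each one crosswise on the loading ledge and push it in through the sprung flap until it rolls away and the flap shuts behind it. Turn the timer dial so that its pointer is on the steel index, and press the start button only when all the bars are in and the dial is set. Leave the round pucks and the other things on the bench where they are.

Things in the scene. Friction and masses are not known exactly. Their poses are not given: they have to be found in the camera images.
- bar1_mid (a point): centre of a pressed loaf-shaped soap bar, cream coloured, 84 mm long (its x), 46 mm wide (y), 40 mm high (z), flat underside, the top 8 mm bevelled in by 4 to 5 mm all round, about 160 g; it lies on the table on its underside. There are 3 to 5 such bars (None: this one is absent)
- bar2_mid (a point): centre of a pressed loaf-shaped soap bar, cream coloured, 84 mm long (its x), 46 mm wide (y), 40 mm high (z), flat underside, the top 8 mm bevelled in by 4 to 5 mm all round, about 160 g; it lies on the table on its underside. There are 3 to 5 such bars (None: this one is absent)
- bar3_mid (a point): centre of a pressed loaf-shaped soap bar, cream coloured, 84 mm long (its x), 46 mm wide (y), 40 mm high (z), flat underside, the top 8 mm bevelled in by 4 to 5 mm all round, about 160 g; it lies on the table on its underside. There are 3 to 5 such bars (None: this one is absent)
- bar4_mid (a point): centre of a pressed loaf-shaped soap bar, cream coloured, 84 mm long (its x), 46 mm wide (y), 40 mm high (z), flat underside, the top 8 mm bevelled in by 4 to 5 mm all round, about 160 g; it lies on the table on its underside. There are 3 to 5 such bars (None: this one is absent)
- bar5_mid (a point): centre of a pressed loaf-shaped soap bar, cream coloured, 84 mm long (its x), 46 mm wide (y), 40 mm high (z), flat underside, the top 8 mm bevelled in by 4 to 5 mm all round, about 160 g; it lies on the table on its underside. There are 3 to 5 such bars (None: this one is absent)
- puck1_mid (a point): centre of a round soap puck (same soap as the bars, but a short cylinder 50 mm across, 40 mm high, standing on end): to be left alone
- puck2_mid (a point): centre of a round soap puck (same soap as the bars, but a short cylinder 50 mm across, 40 mm high, standing on end): to be left alone
- puck3_mid (a point): centre of a round soap puck (same soap as the bars, but a short cylinder 50 mm across, 40 mm high, standing on end): to be left alone
- chamber: low white sanitising chamber, fixed, 162 mm high. Origin on the table under the middle of the flap; x points in through the flap (the way bars are pushed), z up. Level loading ledge at x -120 to -15 mm; behind the flap a flat-topped tunnel, y -55 to 55 mm, to x 310 mm; along its -y side from x 30 mm a housing 150 mm high, out to y -155 mm
- sill (a point): middle of the entry's lower edge: 100 mm above the table (level with the ledge's top), in the plane of the flap (chamber x = 0). The entry is 94 mm wide and 54 mm high (its top edge 154 mm above the table), so bars go in crosswise, long axis along the chamber's y
- ledge_mid (a point): middle of the flat ledge's top, 60 mm before the flap (chamber x = -60 mm, 100 mm above the table). Guide rails along both sides, 13 mm high, inner faces 112 mm apart at the free end (x -120 mm), closing to 94 mm at the flap
- chute_top (a point): upper end of a chute of free-running steel rollers, just before the flap (chamber x = -15 mm, 100 mm above the table). The chute falls at about 16 degrees from here, in through the entry and under a clear roof, to an end wall at x = 300 mm: a bar pushed until its rear side is about level with the flap's plane (x = 0) rolls down by itself
- flap (a joint): aluminium flap filling the entry, 90 mm wide, 52 mm high, hinged along its top edge; 0 = shut, grows as it swings inward, to 1.45 rad; a weak spring (0.004 to 0.009 N m) shuts it as soon as nothing holds it open; it does not open outward
- dial_grip (a point): middle of the grip bar of the timer dial, on its axis, 23 mm above the top of the grey control pod (fixed box 190 x 116 x 55 mm). Black grip bar 58 mm long (along this point's x, the way the white pointer line points), 15 mm wide, its top 12 mm above this point, on a disc of 34 mm radius whose top is 14 mm below this point
- dial_tip (a point): outer end of the dial's white pointer line, 40 mm from the dial's axis
- index_tip (a point): point of the small steel arrow-shaped index on the pod beside the dial, 40 mm from the dial's axis (28 mm long, 5 mm high, its point looks at the dial); where it stands differs from start to start. The dial is on the mark when dial_tip lies at this point
- dial (a joint): angle of the timer dial, 0 to 2.8 rad, growing clockwise seen from above; it stays where it is left (friction 0.04 N m)
- start_top (a point): middle of the top of the round white start button on the same pod, 32 mm across, 18 mm above the pod's top
- start (a joint): travel of the start button, 0 to 0.006 m down; it springs back; 5 N presses it fully down. It counts as pressed from 0.004 m on
- pot: white lidded pot 68 mm across, 55 mm high; origin under its base; a bystander
- jar: glass jar 72 mm across, 50 mm high; origin under its base; a bystander
- tin: flat round steel tin 80 mm across, 45 mm high; origin under its base; a bystander
- spatula: white spatula 280 mm long, lying; origin on its underside; a bystander

How it is judged (in metres and radians):
On the way, in this order (a step that is already met when the one before it is completed fails the run):
1. every bar is inside the chamber and the flap is shut (x of bar1_mid in the frame of chamber between 0.04 and 0.3 m and y of bar1_mid in the frame of chamber between -0.05 and 0.05 m and height (world z) of each of bar1_mid, bar2_mid, bar3_mid, bar4_mid, bar5_mid below 0.15 m and x of bar2_mid in the frame of chamber between 0.04 and 0.3 m and y of bar2_mid in the frame of chamber between -0.05 and 0.05 m and x of bar3_mid in the frame of chamber between 0.04 and 0.3 m and y of bar3_mid in the frame of chamber between -0.05 and 0.05 m and x of bar4_mid in the frame of chamber between 0.04 and 0.3 m and y of bar4_mid in the frame of chamber between -0.05 and 0.05 m and x of bar5_mid in the frame of chamber between 0.04 and 0.3 m and y of bar5_mid in the frame of chamber between -0.05 and 0.05 m and value of joint flap below 0.12 rad), for 0.3 s.
2. the start button is pressed with the dial on the index (value of joint start above 0.004 m and horizontal distance between dial_tip and index_tip below 0.006 m), for 0.05 s.
At the end, for the whole second after the job is handed in: Every bar lies at rest inside the chamber (middle over 40 mm past the flap), flap shut (under 0.12 rad), pointer tip within 6 mm of the index point, start button pressed with the dial so set and let go, pucks and other bystanders within 80 mm of where they began (all of step 1 and horizontal distance between dial_tip and index_tip below 0.006 m and value of joint start below 0.002 m and linear speed of each of bar1, bar2, bar3, bar4, bar5 below 0.02 m/s and distance of each of puck1_mid, puck2_mid, puck3_mid, pot, jar, tin, spatula from where it was at the start of the episode below 0.08 m); the robot touches nothing.
It fails at once if the start button is pressed while a bar is still outside the chamber (value of joint start above 0.004 m and not ((x of bar1_mid in the frame of chamber between 0.04 and 0.3 m and y of bar1_mid in the frame of chamber between -0.05 and 0.05 m and height (world z) of bar1_mid below 0.15 m) and (x of bar2_mid in the frame of chamber between 0.04 and 0.3 m and y of bar2_mid in the frame of chamber between -0.05 and 0.05 m and height (world z) of bar2_mid below 0.15 m) and (x of bar3_mid in the frame of chamber between 0.04 and 0.3 m and y of bar3_mid in the frame of chamber between -0.05 and 0.05 m and height (world z) of bar3_mid below 0.15 m) and (x of bar4_mid in the frame of chamber between 0.04 and 0.3 m and y of bar4_mid in the frame of chamber between -0.05 and 0.05 m and height (world z) of bar4_mid below 0.15 m) and (x of bar5_mid in the frame of chamber between 0.04 and 0.3 m and y of bar5_mid in the frame of chamber between -0.05 and 0.05 m and height (world z) of bar5_mid below 0.15 m))).
It fails at once if the start button is pressed while the dial is off the index (value of joint start above 0.004 m and horizontal distance between dial_tip and index_tip above 0.009 m).
It fails at once if a puck is lifted or put on the chamber (height (world z) of any of puck1_mid, puck2_mid, puck3_mid above 0.08 m).
Of bar1, bar2, bar3, bar4, bar5 only 3 to 5 are there at a start; the rules pass over those that are not, and their reading is None.
At some moment in a run one of bar1, bar2, bar3, bar4, bar5 may be knocked a few centimetres aside while the robot is not near it.
Once in a run the grip may slacken for a moment while it holds something.
It also fails if it takes over 210 s, if anything falls off the work surface, if the arm or the gripper's body presses on something with over 40 N, if the wrist force passes 120 N, or if a joint passes its speed limit or range.

ROBOT

A 6-joint arm with a two-finger parallel gripper is mounted at the origin on the work surface. World frame = base frame: x ahead of the robot, y to its left, z up, the work surface at z = 0. Lengths are in m, angles in degrees, forces in N, time in s.
With the tool pointing down it reaches from about 0.35 to 0.925 m from the base axis. Payload 6.4 kg.
Tool frame: the origin (TCP) lies between the finger pads; the fingertips stand ahead of it and the grasp point (between the pads) lies 11 mm behind it (manip.tip_extent is the z of the fingertips in the tool frame, in m); z points along the fingers, x is the direction in which the jaws open and shut, and the axes are right-handed (so a half turn about z gives the same grasp; the last joint's range is limited). The gripper opens to 85 mm and grips with 20 to 120 N. Pads are 22 mm wide; open, the fingers measure 114 mm over their backs; the gripper's body (76 mm by 85 mm) begins 54 mm behind the grasp point. The pads swing forward as they close: fully open they stand 13 mm farther back than shut.
Start: joints at [61.301, 14.043, 89.255, -0, 76.702, -9.975], TCP at [0.209, 0.616, 0.239] pointing down, gripper open.
Joint ranges: [-179.41, 179.41], [-58.25, 129.5], [7.25, 145.43], [-54.29, 234.29], [11.92, 165.04], [-157.13, 157.13]. Speed limits (degrees/s): [147.25, 147.25, 180, 180, 180, 180].

INTERFACE

Orientations are given as a 3x3 rotation matrix whose columns are the frame's x, y, z axes.
In Python, from bench import sensors, viewer, manip, nets gives the robot as it stands.
- The arm moves only by the tool step_arm, never from a script. Its arguments are lists of equal length, an entry for each row: "claw": the closure, from -1 (fully open) to 1 (shut); "translation": the shift along the tool's x, y, z in cm, a list of three; "turn": the turn, a rotation vector about the tool's x, y, z in degrees, a list of three. In form: {"claw": [claw, ...], "translation": [[dx, dy, dz], ...], "turn": [[wx, wy, wz], ...]}. A call has 1 to 12 rows; each row shifts and turns the pose as measured when the row begins, along the tool's axes as they then stand; what a row does not reach is not made up. A row lasts 1/8 s, in which the tool goes at most 62.5 mm and 10.7 degrees, less where a joint would pass 70% of its speed; a pose out of reach is approached as far as the arm can. A call is refused whole if a number of a shift passes 6.25 or a number of a turn 10.7, either way. A call with a gripper value outside its range is refused whole. The fingers move at their own pace and stop on an object; "newtons" is the grip in N (left out, the last holds). Time passes only in rows, so rows that do not move let the fingers close. It gives the time, the measured TCP pose, the force and the opening at its end, in the units of the state.
- sensors.state(): the state, without advancing time (a new reading comes with each control period).
- viewer.get_image(name): name is "scene" or "top" or "wrist"; returns (picture, depth): 400x640x3 uint8, blue, green, red; 400x640 float32, m along the optical axis (not along the pixel's ray), 0 where there is no reading.
- viewer.camera_info(name): a dict with "fx", "fy", "cx", "cy" (pixels), "rvec" (rotation vector, rad) and "tvec" (3), from world to camera coordinates, as OpenCV has them; the wrist camera has in their place "tool_from_camera" (4x4, takes a point from camera to tool coordinates, whose origin is the TCP and whose axes are the tool frame's). Camera axes: x right, y down, z forward; pixel columns grow to the right and rows downward; lengths in m; the calibration is good to about 2 mm. The wrist camera is an equidistant fisheye: a pixel r from the principal point sees the ray r / f radians off the axis. A picture is of the moment at which its call begins: read the wrist's pose just before it. camera_info takes no time and is no camera call.
- manip.sign_off(): hands the job in, once; it reports no verdict.
Trained networks look in the newest picture that a camera, given by its name, has taken for a name from the list of things; names that differ only in an ending like _2 or _b are one class to them, and where a whole thing is asked for, a point or a joint stands for the part that bears it (a point fixed in the world has none). Each returns a list of dicts, best first, with "p" (0 to 1); they miss things now and then, are a little off and sometimes report something else, mostly with a low value. They report only what shows in the picture. A call takes as long as a camera call.
- nets.look_for(label, camera): "point" ([column, row] in pixels, amid what is visible of it).
The state is a dict: "time": time; "q": joint angles; "qd": joint speeds; "joint_torque": joint torques, N m; "tcp_pos": TCP position; "tcp_rot": TCP orientation; "ft_force": force on the tool from outside, world axes, zero at the start; "moment": the same for the moment, N m; "opening": finger opening in m.
Only numpy, scipy, OpenCV 4.12 (cv2) and the standard library are available. Lean on these libraries where they do the work, as an engineer would, in place of code of your own. Each camera call takes 0.05 s, during which the arm holds its last target.

## Working session

There is one attempt and no reset: what is moved stays moved. The work goes in short steps, Python scripts to look and compute and a tool call to move; the robot and the scene stay as the last step left them, time stands still between calls to the robot, and variables do not carry over. Pictures are saved under pics/ and viewed, and the job is handed in when it is done.

Besides the shell and the picture viewer there is one more tool, called after "Emit:" by a JSON object that holds its "method" and its "body", one argument or row to a line. step_arm: Moves the arm, as the interface text tells. Its arguments: {"type":"object","properties":{"claw":{"type":"array","items":{"type":"number"}},"translation":{"type":"array","items":{"type":"array","items":{"type":"number"}}},"turn":{"type":"array","items":{"type":"array","items":{"type":"number"}}},"newtons":{"type":"number"}},"required":["claw","translation","turn"]}

```bash
ls; mkdir -p pics; cat > h.py <<'E'
import numpy as np, cv2
from bench import sensors, viewer, manip, nets
def Tcam(name):
    i=viewer.camera_info(name)
    if 'rvec' in i:
        R=cv2.Rodrigues(np.array(i['rvec'],float))[0]; t=np.array(i['tvec'],float).ravel()
        M=np.eye(4); M[:3,:3]=R.T; M[:3,3]=-R.T@t; return i,M
    s=sensors.state(); T=np.eye(4); T[:3,:3]=np.array(s['tcp_rot']); T[:3,3]=s['tcp_pos']
    return i,T@np.array(i['tool_from_camera'])
def cloud(name,depth,i,M):
    v,u=np.mgrid[0:depth.shape[0],0:depth.shape[1]].astype(float)
    x=(u-i['cx'])/i['fx'];y=(v-i['cy'])/i['fy']
    if name=='wrist':
        r=np.hypot(x,y); k=np.where(r>1e-6,np.tan(np.minimum(r,1.5))/np.maximum(r,1e-6),1); x=x*k;y=y*k
    P=np.stack([x*depth,y*depth,depth],-1)
    W=P@M[:3,:3].T+M[:3,3]; W[depth<=0]=np.nan; return W
def shot(name,fn=None):
    i,M=Tcam(name); im,d=viewer.get_image(name)
    if fn: cv2.imwrite('pics/'+fn,im)
    return im,d,cloud(name,d,i,M)
def proj(name,p):
    i,M=Tcam(name); c=np.linalg.inv(M)@np.append(p,1); return i['fx']*c[0]/c[2]+i['cx'],i['fy']*c[1]/c[2]+i['cy']
E
python3 - <<'E'
from h import *
for n in ['scene','top','wrist']:
    im,d,W=shot(n,n+'0.png'); np.save('/tmp/'+n+'W.npy',W); 
    print(n,Tcam(n)[1].round(3).tolist(),{k:viewer.camera_info(n)[k] for k in('fx','fy')})
for l in ['bar1_mid','puck1_mid','chamber','flap','dial_grip','dial_tip','index_tip','start_top','sill','ledge_mid']:
    W=np.load('/tmp/topW.npy')
    for r in nets.look_for(l,'top'):
        u,v=r['point']; print(l,round(r['p'],2),np.round(r['point']),W[int(v),int(u)].round(3))
print(sensors.state(),manip.tip_extent)
E
```

```text
pics
scene [[0.684, 0.542, -0.489, 1.023], [0.73, -0.522, 0.442, -0.454], [-0.016, -0.659, -0.752, 0.73], [0.0, 0.0, 0.0, 1.0]] {'fx': 380.70784179681954, 'fy': 380.70784179681954}
top [[0.132, -0.971, 0.199, 0.381], [-0.991, -0.13, 0.022, -0.11], [0.005, -0.2, -0.98, 1.139], [0.0, 0.0, 0.0, 1.0]] {'fx': 398.09112933953276, 'fy': 398.09112933953276}
wrist [[0.321, 0.903, 0.287, 0.135], [0.947, -0.305, -0.099, 0.64], [-0.002, 0.303, -0.953, 0.373], [0.0, 0.0, 0.0, 1.0]] {'fx': 309.70691628693146, 'fy': 309.70691628693146}
bar1_mid 0.72 [319. 235.] [ 0.511 -0.114  0.041]
puck1_mid 0.66 [361. 204.] [ 0.613 -0.222  0.042]
chamber 0.74 [151. 184.] [0.566 0.323 0.162]
chamber 0.57 [419. 231.] [ 0.551 -0.379  0.073]
flap 0.51 [196. 197.] [0.557 0.217 0.124]
flap 0.43 [222. 131.] [0.786 0.217 0.002]
flap 0.17 [316. 233.] [ 0.515 -0.107  0.041]
dial_grip 0.71 [416. 265.] [ 0.458 -0.377  0.089]
dial_grip 0.39 [283. 225.] [ 0.523 -0.014  0.04 ]
dial_tip 0.73 [151. 180.] [0.578 0.322 0.164]
dial_tip 0.68 [415. 265.] [ 0.457 -0.371  0.093]
index_tip 0.33 [359. 207.] [ 0.604 -0.215  0.04 ]
start_t
[... 299 characters left out ...]
+01, -6.27049971e-04,
        7.67025811e+01, -9.97286554e+00]), 'qd': array([ 0.054016  , -0.04721458,  0.02079075,  0.043534  ,  0.03053705,
        0.07529626]), 'joint_torque': array([-1.30750301e-03, -4.29342628e+01, -3.26308823e+01, -1.87715696e-04,
        5.45831772e-04,  6.83991999e-06]), 'tcp_pos': array([0.20864586, 0.61561449, 0.23930179]), 'tcp_rot': array([[ 3.21026236e-01,  9.47070301e-01,  9.00215755e-06],
       [ 9.47070301e-01, -3.21026236e-01, -5.73583742e-06],
       [-2.54231253e-06,  1.03670304e-05, -1.00000000e+00]]), 'ft_force': array([ 0.05906396, -0.11426762, -0.09846839]), 'moment': array([0.04494558, 0.04035955, 0.03681819]), 'opening': 0.08546816591833044} 0.008
```

View pics/top0.png

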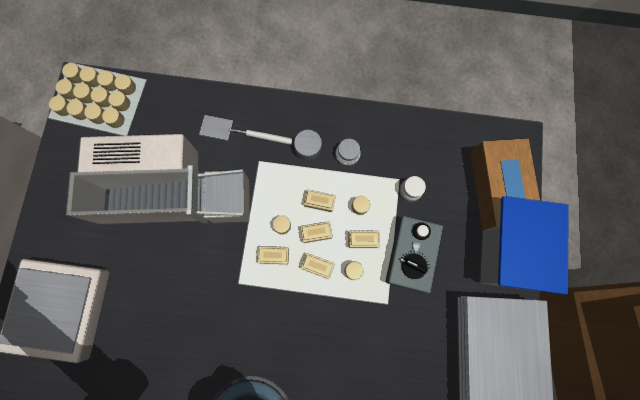

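View pics/scene0.png

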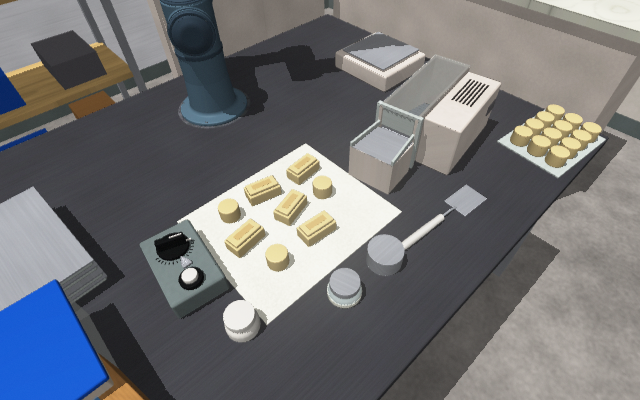

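View pics/wrist0.png

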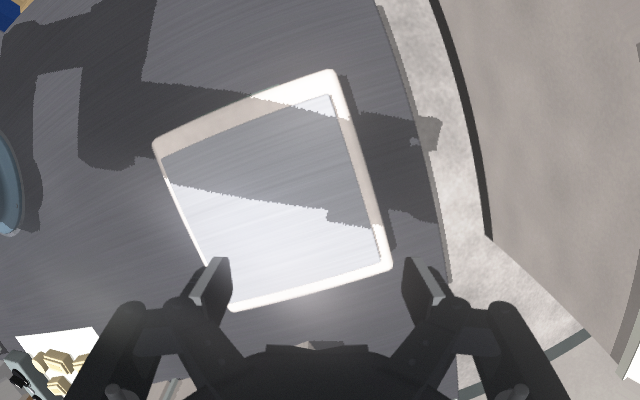

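The top view shows five bars at px (319,200), (316,232), (364,239), (272,255) and (318,265). The three pucks are at (361,205), (281,224) and (354,270). The ledge is at (222,193), the chamber runs to the left of it, and the control pod is at (415,255). Next I'll measure these.

```bash
cat >> h.py <<'E'
def bars(name='top',zlo=.030,zhi=.055,reg=(0.3,0.75,-0.32,0.16)):
    im,d,W=shot(name)
    x,y,z=W[...,0],W[...,1],W[...,2]
    m=((z>zlo)&(z<zhi)&(x>reg[0])&(x<reg[1])&(y>reg[2])&(y<reg[3])).astype(np.uint8)
    n,lab,st,c=cv2.connectedComponentsWithStats(m,connectivity=4)
    out=[]
    for k in range(1,n):
        if st[k,4]<40: continue
        P=W[lab==k]; r=cv2.minAreaRect((P[:,:2]*1000).astype(np.float32))
        (cx,cy),(w,h),a=r
        if w<h: w,h,a=h,w,a+90
        out.append((cx,cy,w,h,(a+90)%180-90,np.median(P[:,2])*1000,st[k,4],c[k].round()))
    return out
E
python3 - <<'E'
from h import *
for n in ('top','scene'):
    print(n)
    for b in bars(n): print([round(float(t),1) for t in b[:7]],b[7])
W=np.load('/tmp/topW.npy')
# chamber/ledge/pod
m=(np.abs(W[...,2]-.1)<.006)&(W[...,0]>.45)&(W[...,0]<.7)&(W[...,1]>.05)&(W[...,1]<.4)
P=W[m]; print('ledge',len(P),cv2.minAreaRect((P[:,:2]*1000).astype(np.float32)),P.min(0),P.max(0))
for zz,lo,hi,name in [(.155,.145,.170,'chtop'),(.055,.045,.062,'pod')]:
    reg=(W[...,1]>.1) if name=='chtop' else (W[...,1]<-.28)&(W[...,1]>-.5)&(W[...,0]<.6)&(W[...,0]>.3)
    m=(W[...,2]>lo)&(W[...,2]<hi)&reg; P=W[m]
    print(name,len(P),cv2.minAreaRect((P[:,:2]*1000).astype(np.float32)),np.median(P[:,2]))
im=cv2.imread('pics/top0.png')
cv2.imwrite('pics/crop1.png',np.hstack([cv2.resize(im[205:305,375:455],None,fx=5,fy=5,interpolation=2),cv2.resize(im[120:230,180:260][:100],None,fx=5,fy=5,interpolation=2)]))
E
```

```text
top
[739.5, -49.2, 67.2, 20.3, -89.0, 44.8, 140.0] [306. 152.]
[742.0, -168.9, 51.8, 15.5, -89.6, 49.3, 101.0] [348. 156.]
[609.5, -104.8, 83.1, 45.5, 85.5, 39.0, 437.0] [319. 200.]
[546.2, 107.2, 106.8, 52.7, -31.5, 38.8, 76.0] [240. 211.]
[611.2, -222.7, 47.1, 45.4, 7.7, 39.7, 242.0] [361. 204.]
[526.7, -8.9, 49.1, 47.2, 8.6, 40.1, 250.0] [281. 224.]
[518.4, -107.4, 83.4, 45.1, -73.5, 39.3, 455.0] [316. 231.]
[516.2, -241.6, 83.5, 42.3, -82.4, 39.4, 447.0] [364. 239.]
[438.1, 2.9, 82.9, 45.4, -84.8, 39.5, 475.0] [273. 255.]
[425.8, -123.1, 83.2, 45.3, 76.8, 39.4, 477.0] [318. 265.]
[425.7, -224.1, 47.4, 46.6, 50.7, 39.9, 262.0] [354. 270.]
scene
[444.0, 0.7, 81.5, 44.0, -86.0, 38.8, 385.0] [302. 165.]
[597.3, 104.4, 134.1, 49.4, 30.8, 42.7, 360.0] [374. 173.]
[431.8, -124.0, 83.3, 42.8, 76.1, 39.1, 441.0] [261. 186.]
[530.6, -9.2, 47.6, 45.5, -43.1, 39.3, 249.0] [322. 183.]
[522.1, -108.3, 82.9, 46.6, -72.9, 39.1, 481.0] [290. 203.]
[430.8, -224.9, 48.6, 47.2, 21.1, 39.4, 300.0] [228. 207.]
[615.1, -106.2, 83.0, 44.6, 82.9, 39.1, 547.0] [316. 224.]
[521.2, -242.9, 83.3, 43.4, -82.8, 39.2, 581.0] [243. 234.]
[741.9, -49.5, 61.1, 15.9, 89.7, 44.6, 133.0] [375. 241.]
[615.9, -224.7, 48.0, 47.8, -40.4, 39.4, 385.0] [276. 254.]
[743.7, -171.1, 47.2, 12.1, 89.8, 49.9, 93.0] [336. 274.]
ledge 1812 ((600.2703247070312, 255.87567138671875), (200.97288513183594, 313.4161682128906), 7.087571144104004) [0.48121612 0.08889623 0.09405687] [0.69983976 0.39898766 0.10597675]
chtop 9099 ((589.6182861328125, 376.63043212890625), (215.05752563476562, 314.3734130859375), 8.006743431091309) 0.16041290830062038
pod 2281 ((492.8934020996094, -383.5506896972656), (117.10865783691406, 189.7271270751953), 83.25592041015625) 0.05500374106312256
```

View pics/crop1.png

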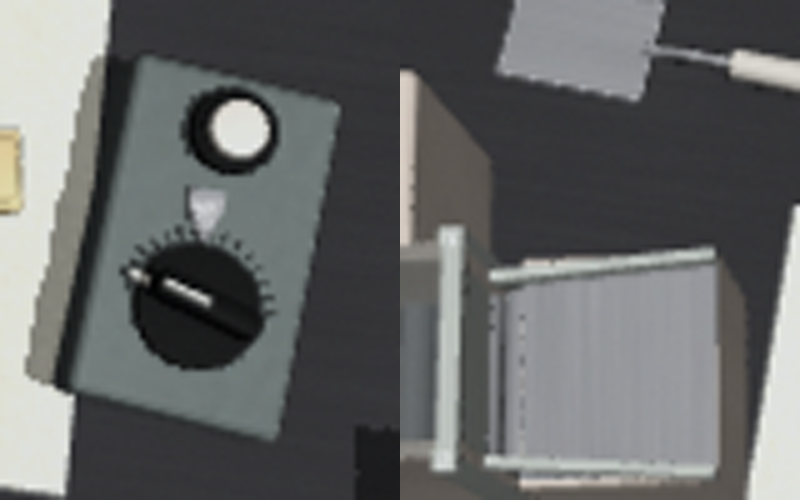

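Emit:
{"method": "step_arm", "body": {
  "claw": [-1,-1,-1,-1,-1,-1,-1,-1,-1,-1,-1,-1],
  "translation": [
    [-4.5,3.9,-0.9],
    [-4.5,3.9,-0.9],
    [-4.5,3.9,-0.9],
    [-4.5,3.9,-0.9],
    [-4.5,3.9,-0.9],
    [-4.5,3.9,-0.9],
    [-4.5,3.9,-0.9],
    [-4.5,3.9,-0.9],
    [-4.5,3.9,-0.9],
    [-4.5,3.9,-0.9],
    [-4.5,3.9,-0.9],
    [-4.5,3.9,-0.9]
  ],
  "turn": [
    [0,0,0],
    [0,0,0],
    [0,0,0],
    [0,0,0],
    [0,0,0],
    [0,0,0],
    [0,0,0],
    [0,0,0],
    [0,0,0],
    [0,0,0],
    [0,0,0],
    [0,0,0]
  ]
}}

```text
time: 2.25
tcp_pos: [0.4858, -0.063, 0.3533]
tcp_rot: [[0.314, 0.949, 0.01], [0.949, -0.314, -0.001], [0.003, 0.01, -1.0]]
ft_force: [0.3, -0.4, -0.1]
opening: 0.0852
```

Emit:
{"method": "step_arm", "body": {
  "claw": [-1,-1,-1,-1,-1,-1,-1,-1],
  "translation": [
    [0,0,0],
    [0,0,0],
    [0,0,0],
    [0,0,0],
    [0,0,0],
    [0,0,0],
    [0,0,0],
    [0,0,0]
  ],
  "turn": [
    [0,0,10.2],
    [0,0,10.2],
    [0,0,10.2],
    [0,0,10.2],
    [0,0,10.2],
    [0,0,10.2],
    [0,0,10.2],
    [0,0,0]
  ]
}}

```text
time: 3.25
tcp_pos: [0.4867, -0.0683, 0.3546]
tcp_rot: [[0.999, -0.042, 0.012], [-0.042, -0.999, -0.002], [0.012, 0.001, -1.0]]
ft_force: [-0.1, 0.3, 0.6]
opening: 0.0852
```

```bash
cat >> h.py <<'E'
def go(p,yaw=None):
    "delta in tool frame (cm), turn about tool z (deg)"
    s=sensors.state(); R=np.array(s['tcp_rot']); t=np.array(s['tcp_pos'])
    d=R.T@(np.array(p)-t)*100; y0=np.degrees(np.arctan2(R[1,0],R[0,0]))
    if yaw is not None:
        w=(yaw-y0+180)%360-180
        c,s_=np.cos(np.radians(yaw)),np.sin(np.radians(yaw)); R2=np.array([[c,s_,0],[s_,-c,0],[0,0,-1]])
        d2=R2.T@(np.array(p)-t)*100
        print('turn z %.1f'%(-w),'then',d2.round(2),'rows',np.linalg.norm(d2)/6.2)
    else: print(d.round(2))
def st():
    s=sensors.state(); R=np.array(s['tcp_rot'])
    print('t %.2f'%s['time'],np.round(s['tcp_pos'],4),'yaw %.1f'%np.degrees(np.arctan2(R[1,0],R[0,0])),'tilt %.2f'%np.degrees(np.arccos(-R[2,2])),'F',np.round(s['ft_force'],1),'op %.4f'%s['opening'],'q',np.round(s['q']))
E
python3 - <<'E'
from h import *
st()
im,d,W=shot('wrist','w1.png'); np.save('/tmp/w1.npy',W)
for b in bars('wrist'): print([round(float(t),1) for t in b[:7]],b[7])
E
```

```text
t 3.25 [ 0.4867 -0.0683  0.3546] yaw -2.4 tilt 0.71 F [-0.1  0.3  0.6] op 0.0852 q [-21. -13. 104.   0.  88. -19.]
[570.6, 104.6, 143.1, 62.9, -20.6, 43.2, 309.0] [364.  40.]
[439.1, 3.3, 84.5, 46.4, -83.7, 39.9, 1700.0] [280. 112.]
[526.1, -7.6, 48.2, 46.9, -1.2, 40.0, 900.0] [340. 117.]
[739.8, -48.4, 67.7, 20.3, 90.0, 44.4, 466.0] [473. 144.]
[610.3, -103.8, 84.2, 46.4, 85.4, 39.7, 1408.0] [394. 178.]
[518.6, -107.0, 84.3, 46.8, -72.8, 39.8, 1541.0] [336. 181.]
[426.5, -122.9, 84.2, 46.5, 76.3, 39.9, 1473.0] [277. 194.]
[741.9, -168.6, 51.5, 16.0, 89.5, 49.0, 293.0] [469. 214.]
[611.6, -221.7, 48.7, 47.8, -15.9, 39.7, 644.0] [393. 248.]
[516.8, -240.2, 81.8, 46.3, -83.2, 39.8, 1160.0] [337. 260.]
[427.4, -223.2, 48.7, 48.5, -59.7, 40.1, 679.0] [282. 254.]
[431.1, -317.3, 50.1, 5.3, -0.1, 44.0, 199.0] [287. 303.]
```

View pics/w1.png

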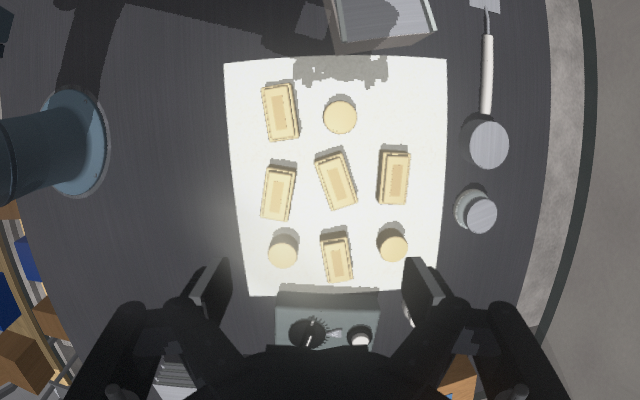

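```bash
python3 - <<'E'
from h import *
go([.439,.0033,.09],6.3)
E
```

```text
turn z -8.7 then [-3.96 -7.64 26.46] rows 4.48791817480091
```

```bash
cat >> h.py <<'E'
def tilt():
    R=np.array(sensors.state()['tcp_rot']); a=np.cross(R[:,2],[0,0,-1]); print('tiltfix',np.degrees(R.T@a).round(2))
_go=go
def go(p,yaw=None): tilt(); _go(p,yaw)
E
python3 -c "
from h import *
go([.439,.0033,.09],6.3)"
```

```text
tiltfix [ 0.07 -0.71 -0.  ]
turn z -8.7 then [-3.96 -7.64 26.46] rows 4.48791817480091
```

Emit:
{"method": "step_arm", "body": {
  "claw": [-0.6,-0.6,-0.6,-0.6,-0.6,-0.6,-0.6],
  "translation": [
    [0,0,0],
    [-0.8,-1.5,5.3],
    [-0.8,-1.5,5.3],
    [-0.8,-1.5,5.3],
    [-0.8,-1.5,5.3],
    [-0.8,-1.6,5.2],
    [0,0,0]
  ],
  "turn": [
    [0,-0.7,-8.7],
    [0,0,0],
    [0,0,0],
    [0,0,0],
    [0,0,0],
    [0,0,0],
    [0,0,0]
  ]
}}

```text
time: 4.22
tcp_pos: [0.4384, 0.0023, 0.0857]
tcp_rot: [[0.991, 0.131, 0.006], [0.131, -0.991, -0.005], [0.005, 0.006, -1.0]]
ft_force: [0.7, 0.3, 0.2]
opening: 0.068
```

```bash
python3 -c "
from h import *
st();go([.439,.0033,.014],6.3)"
```

```text
t 4.22 [0.4384 0.0023 0.0857] yaw 7.5 tilt 0.46 F [0.7 0.3 0.2] op 0.0680 q [-14.  -3. 125.  -0.  57. -22.]
tiltfix [ 0.34 -0.31 -0.  ]
turn z 1.2 then [ 0.07 -0.09  7.17] rows 1.1561135655130443
```

Emit:
{"method": "step_arm", "body": {
  "claw": [-0.6,-0.6,-0.6,0.5,0.5,0.5,0.5,0.5],
  "translation": [
    [0,-0.1,3.6],
    [0,0,3.4],
    [0,0,0],
    [0,0,0],
    [0,0,0],
    [0,0,0],
    [0,0,0],
    [0,0,0]
  ],
  "turn": [
    [0.3,-0.3,1.2],
    [0,0,0],
    [0,0,0],
    [0,0,0],
    [0,0,0],
    [0,0,0],
    [0,0,0],
    [0,0,0]
  ],
  "newtons": 50
}}

```text
time: 5.22
tcp_pos: [0.4525, -0.0017, 0.0287]
tcp_rot: [[0.993, 0.115, 0.026], [0.115, -0.993, -0.008], [0.025, 0.011, -1.0]]
ft_force: [0.3, -0.3, -0.9]
opening: 0.0448
```

```bash
python3 -c "
from h import *
st();go([.47,.06,.25],98)"
```

```text
t 5.22 [ 0.4525 -0.0017  0.0287] yaw 6.6 tilt 1.53 F [ 0.3 -0.3 -0.9] op 0.0448 q [-15.   5. 125.  -0.  48. -21.]
tiltfix [ 0.6  -1.41  0.  ]
turn z -91.4 then [  5.86   2.6  -22.13] rows 3.716621303695792
```

```bash
python3 - <<'E'
from h import *
st(); print(sensors.state()['qd'].round(2))
shot('wrist','w2.png'); st()
E
```

```text
t 5.22 [ 0.4525 -0.0017  0.0287] yaw 6.6 tilt 1.53 F [ 0.3 -0.3 -0.9] op 0.0448 q [-15.   5. 125.  -0.  48. -21.]
[-0.03 -0.3   0.14  0.01  0.21  0.01]
t 5.28 [ 0.4525 -0.0017  0.0287] yaw 6.6 tilt 1.53 F [ 0.4 -0.4 -2.1] op 0.0448 q [-15.   5. 125.  -0.  48. -21.]
```

View pics/w2.png

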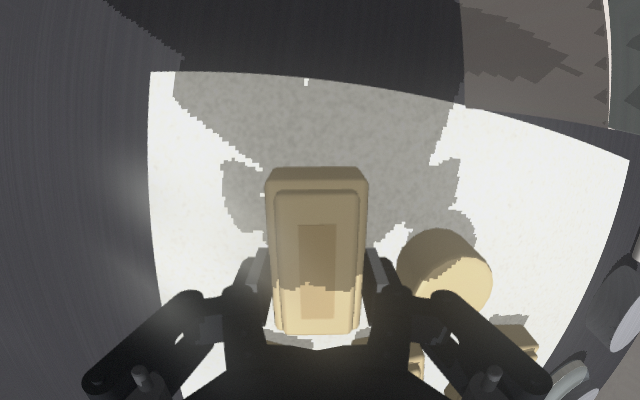

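Emit:
{"method": "step_arm", "body": {
  "claw": [-0.6,-0.6,-0.6],
  "translation": [
    [0,0,0],
    [0,0,0],
    [0,0,0]
  ],
  "turn": [
    [0,0,0],
    [0,0,0],
    [0.6,-1.4,0]
  ]
}}

```text
time: 5.65
tcp_pos: [0.4524, -0.0016, 0.0288]
tcp_rot: [[0.993, 0.115, -0.001], [0.115, -0.993, 0.0], [-0.001, -0.0, -1.0]]
ft_force: [-0.1, -0.1, -0.1]
opening: 0.0683
```

```bash
python3 - <<'E'
from h import *
st(); 
for b in bars('wrist'): print([round(float(t),1) for t in b[:7]],b[7])
for b in bars('top'): print([round(float(t),1) for t in b[:7]],b[7])
E
```

```text
t 5.65 [ 0.4524 -0.0016  0.0288] yaw 6.6 tilt 0.06 F [-0.1 -0.1 -0.1] op 0.0683 q [-15.   6. 124.   0.  50. -21.]
[522.3, 115.7, 55.2, 4.0, -80.1, 43.5, 3422.0] [507.  56.]
[451.4, 4.6, 82.6, 45.9, -82.8, 40.0, 14000.0] [316. 250.]
[517.7, 3.4, 65.5, 28.1, 2.0, 40.0, 3970.0] [442. 275.]
[412.0, -6.1, 23.3, 14.2, -83.3, 44.6, 1079.0] [236. 274.]
[739.2, -49.8, 65.4, 21.5, -89.8, 39.7, 1018.0] [623. 324.]
[631.3, -65.9, 10.5, 6.4, -34.3, 31.3, 44.0] [538. 352.]
[745.1, -148.4, 15.9, 7.8, 41.9, 36.2, 94.0] [576. 396.]
[740.3, -50.5, 64.1, 19.2, 89.8, 44.0, 140.0] [306. 152.]
[742.2, -169.4, 52.7, 15.0, 89.2, 49.2, 98.0] [348. 156.]
[591.7, 99.5, 110.1, 1.4, 9.2, 38.2, 58.0] [247. 197.]
[609.9, -104.7, 83.3, 45.2, 85.8, 39.4, 444.0] [320. 199.]
[610.3, -222.1, 47.4, 47.4, 11.7, 39.8, 243.0] [361. 204.]
[532.0, -13.4, 47.8, 33.2, 48.5, 39.8, 158.0] [283. 222.]
[518.4, -107.2, 83.5, 45.6, -72.7, 39.3, 467.0] [316. 231.]
[516.2, -242.1, 83.2, 42.4, -82.2, 39.4, 444.0] [364. 238.]
[426.3, -123.0, 83.5, 44.9, 77.4, 39.5, 473.0] [318. 265.]
[426.2, -223.5, 49.5, 46.9, 54.4, 39.6, 265.0] [354. 270.]
```

Emit:
{"method": "step_arm", "body": {
  "claw": [-0.6,-0.6],
  "translation": [
    [0,-0.3,1.5],
    [0,0,0]
  ],
  "turn": [
    [0,0,0],
    [0,0,0]
  ]
}}

```text
time: 6.0
tcp_pos: [0.4528, 0.0012, 0.0128]
tcp_rot: [[0.993, 0.115, -0.0], [0.115, -0.993, 0.0], [-0.0, -0.0, -1.0]]
ft_force: [-0.4, 1.0, -0.0]
opening: 0.0681
```

Emit:
{"method": "step_arm", "body": {
  "claw": [0.5],
  "translation": [
    [0,0,0]
  ],
  "turn": [
    [0,0,0]
  ]
}}

```text
time: 6.12
tcp_pos: [0.4527, 0.0014, 0.0125]
tcp_rot: [[0.993, 0.115, -0.0], [0.115, -0.993, 0.0], [-0.0, -0.0, -1.0]]
ft_force: [1.6, 0.2, -0.1]
opening: 0.0515
```

Emit:
{"method": "step_arm", "body": {
  "claw": [0.5,0.5,0.5],
  "translation": [
    [0,0,0],
    [0,0,0],
    [0,0,0]
  ],
  "turn": [
    [0,0,0],
    [0,0,0],
    [0,0,0]
  ]
}}

```text
time: 6.5
tcp_pos: [0.4528, 0.0013, 0.0125]
tcp_rot: [[0.993, 0.115, -0.0], [0.115, -0.993, 0.0], [-0.0, -0.0, -1.0]]
ft_force: [0.5, -0.3, -0.8]
opening: 0.0453
```

Emit:
{"method": "step_arm", "body": {
  "claw": [0.5,0.5,0.5,0.5,0.5],
  "translation": [
    [0,0,-3],
    [0,0,-6],
    [0,0,-6],
    [0,0,-6],
    [0,0,-3]
  ],
  "turn": [
    [0,0,0],
    [0,0,0],
    [0,0,0],
    [0,0,0],
    [0,0,0]
  ]
}}

```text
time: 7.12
tcp_pos: [0.4495, 0.0019, 0.2557]
tcp_rot: [[0.993, 0.114, -0.01], [0.114, -0.993, 0.003], [-0.01, -0.004, -1.0]]
ft_force: [-0.6, 0.7, -2.5]
opening: 0.0453
```

Emit:
{"method": "step_arm", "body": {
  "claw": [0.5,0.5,0.5,0.5,0.5,0.5,0.5,0.5,0.5,0.5],
  "translation": [
    [0,0,0],
    [0,0,0],
    [0,0,0],
    [0,0,0],
    [0,0,0],
    [0,0,0],
    [0,0,0],
    [0,0,0],
    [0,0,0],
    [0,0,0]
  ],
  "turn": [
    [0,0,-10.2],
    [0,0,-10.2],
    [0,0,-10.2],
    [0,0,-10.2],
    [0,0,-10.2],
    [0,0,-10.2],
    [0,0,-10.2],
    [0,0,-10.2],
    [0,0,-10.2],
    [0,0,0]
  ]
}}

```text
time: 8.38
tcp_pos: [0.4474, 0.0024, 0.2557]
tcp_rot: [[-0.196, 0.981, -0.01], [0.981, 0.196, 0.002], [0.004, -0.009, -1.0]]
ft_force: [-0.1, 0.5, -1.3]
opening: 0.0455
```

```bash
python3 - <<'E'
from h import *
st(); go([.57,.07,.27])
E
```

```text
t 8.38 [0.4474 0.0024 0.2557] yaw 101.3 tilt 0.58 F [-0.1  0.5 -1.3] op 0.0455 q [ -14.  -15.  116.   -0.   79. -116.]
tiltfix [-0.52 -0.25  0.  ]
[ 4.23 13.33 -1.53]
```

Emit:
{"method": "step_arm", "body": {
  "claw": [0.5,0.5,0.5,0.5],
  "translation": [
    [1.4,4.4,-0.5],
    [1.4,4.4,-0.5],
    [1.4,4.4,-0.5],
    [0,0,0]
  ],
  "turn": [
    [0,0,3.3],
    [0,0,0],
    [0,0,0],
    [-0.5,-0.2,0]
  ]
}}

```text
time: 8.88
tcp_pos: [0.5739, 0.0658, 0.2678]
tcp_rot: [[-0.123, 0.992, -0.003], [0.992, 0.123, -0.0], [0.0, -0.003, -1.0]]
ft_force: [0.3, -0.4, -2.8]
opening: 0.0449
```

```bash
python3 - <<'E'
from h import *
st(); im,d,W=shot('wrist','w3.png'); np.save('/tmp/w3.npy',W)
E
```

```text
t 8.88 [0.5739 0.0658 0.2678] yaw 97.1 tilt 0.19 F [ 0.3 -0.4 -2.8] op 0.0449 q [  -5.    3.   98.   -0.   79. -102.]
```

View pics/w3.png

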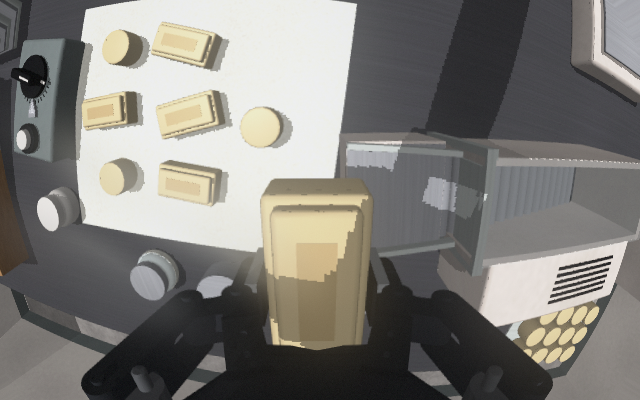

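```bash
python3 - <<'E'
import numpy as np,cv2
for f in ['/tmp/w3.npy','/tmp/topW.npy']:
    W=np.load(f); P=W.reshape(-1,3); P=P[~np.isnan(P[:,0])]
    o=np.array([.5616,.2161]); a=np.radians(98); ex=np.array([np.cos(a),np.sin(a)]); ey=np.array([-ex[1],ex[0]])
    c=np.c_[(P[:,:2]-o)@ex,(P[:,:2]-o)@ey,P[:,2]]*1000
    L=c[(c[:,0]>-150)&(c[:,0]<-20)&(abs(c[:,1])<75)]
    led=L[(abs(L[:,2]-100)<4)]; ra=L[(L[:,2]>109)&(L[:,2]<117)]
    print(f,'ledge z',np.median(led[:,2]),'x',np.percentile(led[:,0],[.5,99]),'y',np.percentile(led[:,1],[1,99]))
    for s in (-1,1):
        for lo in range(-120,-20,20):
            q=ra[(ra[:,0]>lo)&(ra[:,0]<lo+20)&(ra[:,1]*s>35)]
            if len(q)>5: print(s,lo+10,len(q),np.percentile(q[:,1],[5,50,95]).round(1))
    T=c[(c[:,2]>150)&(c[:,2]<175)&(c[:,0]>-30)&(c[:,0]<340)&(c[:,1]<80)&(c[:,1]>-60)]
    print('T x',np.percentile(T[:,0],[.3,99.7]),'z',np.median(T[:,2]))
    for lo in range(0,300,50):
        q=T[(T[:,0]>lo)&(T[:,0]<lo+50)]
        if len(q)>10: print(lo,np.percentile(q[:,1],[1,99]).round(1),len(q))
    fr=T[(T[:,0]<25)]
    for lo in range(-60,60,20):
        q=fr[(fr[:,1]>lo)&(fr[:,1]<lo+20)]
        if len(q)>5: print('front',lo+10,np.percentile(q[:,0],[2,10]).round(1))
    # ledge front edge per y
    for lo in range(-60,60,20):
        q=led[(led[:,1]>lo)&(led[:,1]<lo+20)]
        if len(q)>5: print('ledge end',lo+10,np.percentile(q[:,0],[1]).round(1))
E
```

```text
/tmp/w3.npy ledge z 100.9741582008693 x [-119.95746614  -20.96204287] y [-59.17707949  53.67335864]
-1 -90 34 [-66.3 -63.  -61.5]
-1 -70 114 [-65.7 -62.  -59.5]
-1 -50 119 [-64.2 -60.4 -57.3]
-1 -30 115 [-62.4 -58.3 -55.3]
1 -110 143 [46.  48.9 51.8]
1 -90 132 [45.6 48.2 51.2]
1 -70 139 [44.3 47.2 50. ]
1 -50 120 [42.9 46.5 49.3]
1 -30 119 [42.8 45.3 48.7]
T x [ -1.53594331 296.80635425] z 162.2045135059101
0 [-58.7  53.9] 4808
50 [-58.3  50.7] 3533
100 [-56.7  52. ] 2723
150 [-55.3  53.3] 2083
200 [-54.3  54.6] 1639
250 [-53.4  55.3] 854
front -50 [0.6 1.3]
front -30 [0.2 0.8]
front -10 [-0.4  0.1]
front 10 [-0.8 -0.4]
front 30 [-1.4 -0.6]
front 50 [-1.9 -1.5]
ledge end -50 [-92.4]
ledge end -30 [-91.6]
ledge end -10 [-92.2]
ledge end 10 [-116.7]
ledge end 30 [-120.4]
ledge end 50 [-120.8]
/tmp/topW.npy ledge z 101.0043642526699 x [-120.13934704  -21.14603613] y [-62.88652381  53.89784521]
-1 -110 15 [-69.2 -65.6 -63.1]
-1 -90 18 [-68.9 -65.  -61.5]
-1 -70 22 [-65.4 -62.4 -59.7]
-1 -50 19 [-62.7 -59.9 -57.2]
-1 -30 20 [-63.  -57.6 -55.2]
1 -110 14 [48.4 50.7 51.4]
1 -90 21 [45.2 48.2 51.2]
1 -70 21 [45.6 48.4 50.9]
1 -50 15 [45.1 47.5 49. ]
1 -30 21 [42.2 45.6 48.1]
T x [ -0.79579117 309.61553269] z 162.13926812302003
0 [-58.1  55.6] 891
50 [-57.4  51.3] 868
100 [-55.9  52.7] 865
150 [-55.8  53.8] 870
200 [-54.   55.2] 885
250 [-57.4  56.6] 878
front -50 [1.  1.9]
front -30 [0.4 2.1]
front -10 [-0.5  1. ]
front 10 [-0.5  0.1]
front 30 [-0.9  0.2]
front 50 [-1.9 -1.1]
ledge end -50 [-118.1]
ledge end -30 [-118.4]
ledge end -10 [-119.]
ledge end 10 [-119.7]
ledge end 30 [-120.2]
ledge end 50 [-120.9]
```

```bash
cat >> h.py <<'E'
O=np.array([.567,.2169]); A=99.3; EX=np.array([np.cos(np.radians(A)),np.sin(np.radians(A))]); EY=np.array([-EX[1],EX[0]])
def ch(x,y,z): return np.append(O+EX*x+EY*y,z)   # chamber->world, m
def inch(p): d=np.array(p)[:2]-O; return np.round([d@EX,d@EY],4)
E
python3 - <<'E'
from h import *
st(); p=ch(-.07,-.0034,.16); print(p); go(p,A)
E
```

```text
t 8.93 [0.5726 0.0654 0.2677] yaw 97.1 tilt 0.23 F [-0.2 -0.  -2.5] op 0.0449 q [  -5.    3.   99.   -0.   79. -102.]
[0.58166758 0.14836955 0.16      ]
tiltfix [-0.23 -0.   -0.  ]
turn z -2.2 then [ 8.04  2.24 10.77] rows 2.197222703108836
```

Emit:
{"method": "step_arm", "body": {
  "claw": [0.5,0.5,0.5,0.5,0.5],
  "translation": [
    [0,0,0],
    [2.7,0.8,3.6],
    [2.7,0.7,3.6],
    [2.6,0.7,3.6],
    [0,0,0]
  ],
  "turn": [
    [-0.2,0,-2.2],
    [0,0,0],
    [0,0,0],
    [0,0,0],
    [0,0,0]
  ]
}}

```text
time: 9.55
tcp_pos: [0.5786, 0.1468, 0.1586]
tcp_rot: [[-0.158, 0.987, 0.002], [0.987, 0.158, -0.001], [-0.001, 0.002, -1.0]]
ft_force: [0.3, -0.4, -2.0]
opening: 0.045
```

```bash
python3 - <<'E'
from h import *
st(); p=ch(-.07,-.0034,.115); go(p,A); print(inch(sensors.state()['tcp_pos']))
im,d,W=shot('wrist','w4.png')
E
```

```text
t 9.55 [0.5786 0.1468 0.1586] yaw 99.1 tilt 0.13 F [ 0.3 -0.4 -2. ] op 0.0450 q [  3.  12. 101.  -0.  67. -96.]
tiltfix [0.11 0.08 0.  ]
turn z -0.2 then [0.1  0.33 4.36] rows 0.7051554909267584
[-0.071  -0.0001]
```

View pics/w4.png

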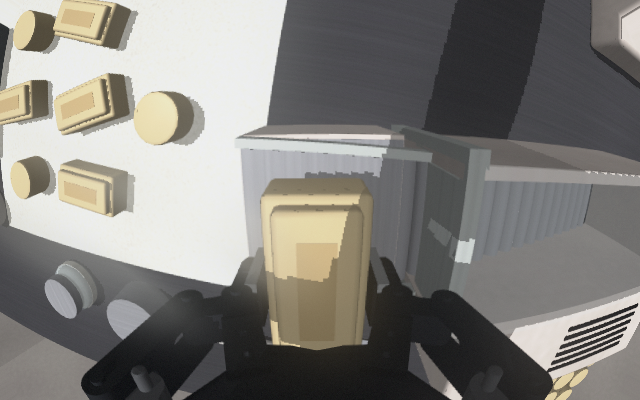

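Emit:
{"method": "step_arm", "body": {
  "claw": [0.5,0.5,0.5],
  "translation": [
    [0.1,0.3,2.5],
    [0,0,1.5],
    [0,0,0]
  ],
  "turn": [
    [0,0,0],
    [0,0,0],
    [0,0,0]
  ]
}}

```text
time: 9.98
tcp_pos: [0.5864, 0.1448, 0.1264]
tcp_rot: [[-0.155, 0.988, 0.016], [0.988, 0.155, -0.001], [-0.004, 0.016, -1.0]]
ft_force: [0.5, -0.3, -1.1]
opening: 0.0452
```

```bash
python3 - <<'E'
from h import *
st(); p=ch(-.07,-.0034,.114); go(p,A); print(inch(sensors.state()['tcp_pos']))
E
```

```text
t 9.97 [0.5864 0.1448 0.1264] yaw 98.9 tilt 0.95 F [ 0.5 -0.3 -1.1] op 0.0452 q [  3.  15. 101.  -0.  63. -96.]
tiltfix [0.92 0.23 0.  ]
turn z -0.4 then [ 0.43 -0.41  1.24] rows 0.22182842492115995
[-0.0743 -0.0075]
```

Emit:
{"method": "step_arm", "body": {
  "claw": [0.5,0.5,0.5,0.5],
  "translation": [
    [0.4,-0.4,0.5],
    [0,0,0.4],
    [0,0,0.3],
    [0,0,0]
  ],
  "turn": [
    [0.9,0.2,-0.4],
    [0,0,0],
    [0,0,0],
    [0,0,0]
  ]
}}

```text
time: 10.48
tcp_pos: [0.5834, 0.1478, 0.1168]
tcp_rot: [[-0.161, 0.987, 0.004], [0.987, 0.161, -0.0], [-0.001, 0.004, -1.0]]
ft_force: [-0.9, 0.1, -2.0]
opening: 0.0447
```

```bash
python3 - <<'E'
from h import *
st(); p=ch(-.07,-.0034,.114); go(p,A); print(inch(sensors.state()['tcp_pos']))
E
```

```text
t 10.47 [0.5834 0.1478 0.1168] yaw 99.3 tilt 0.25 F [-0.9  0.1 -2. ] op 0.0447 q [  3.  15. 101.  -0.  63. -96.]
tiltfix [0.24 0.06 0.  ]
turn z -0.0 then [ 0.08 -0.16  0.28] rows 0.05351367139364488
[-0.0708 -0.005 ]
```

Emit:
{"method": "step_arm", "body": {
  "claw": [0.5,0.5,-0.4,-0.4,-0.4],
  "translation": [
    [0.1,-0.1,0.3],
    [0,0,0],
    [0,0,0],
    [0,0,0],
    [0,0,0]
  ],
  "turn": [
    [0.2,0,0],
    [0,0,0],
    [0,0,0],
    [0,0,0],
    [0,0,0]
  ]
}}

```text
time: 11.1
tcp_pos: [0.5831, 0.1489, 0.1148]
tcp_rot: [[-0.162, 0.987, 0.003], [0.987, 0.162, -0.001], [-0.001, 0.003, -1.0]]
ft_force: [0.8, -0.2, -0.6]
opening: 0.0603
```

```bash
python3 - <<'E'
from h import *
st(); print(inch(sensors.state()['tcp_pos']))
im,d,W=shot('wrist','w5.png')
shot('top','t5.png')
E
```

```text
t 11.10 [0.5831 0.1489 0.1148] yaw 99.3 tilt 0.17 F [ 0.8 -0.2 -0.6] op 0.0603 q [  4.  16. 101.  -0.  63. -96.]
[-0.0698 -0.0049]
```

View pics/w5.png

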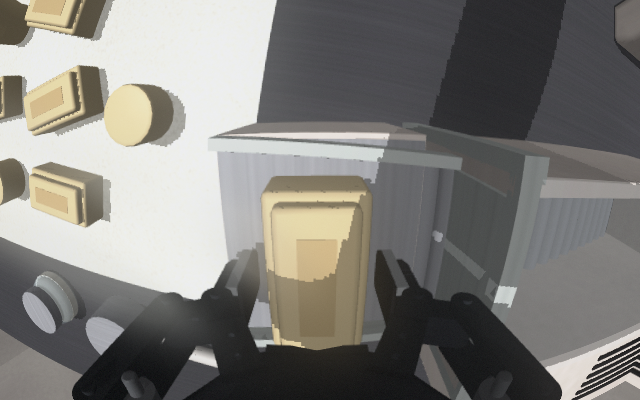

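Emit:
{"method": "step_arm", "body": {
  "claw": [-0.4,-0.4,-0.4],
  "translation": [
    [0,0,-2],
    [0,0,-3],
    [0,0,-3]
  ],
  "turn": [
    [0,0,0],
    [0,0,0],
    [0,0,0]
  ]
}}

```text
time: 11.58
tcp_pos: [0.5817, 0.1488, 0.197]
tcp_rot: [[-0.161, 0.987, -0.001], [0.987, 0.161, -0.001], [-0.001, -0.001, -1.0]]
ft_force: [0.1, 0.4, 0.5]
opening: 0.0597
```

Emit:
{"method": "step_arm", "body": {
  "claw": [-0.2,-0.2,-0.2,-0.2,-0.2,-0.2,-0.2,-0.2,-0.2,-0.2],
  "translation": [
    [0,0,0],
    [0,0,0],
    [0,0,0],
    [0,0,0],
    [0,0,0],
    [0,0,0],
    [0,0,0],
    [0,0,0],
    [0,0,0],
    [0,0,0]
  ],
  "turn": [
    [0,0,10],
    [0,0,10],
    [0,0,10],
    [0,0,10],
    [0,0,10],
    [0,0,10],
    [0,0,10],
    [0,0,10],
    [0,0,10],
    [0,0,0]
  ]
}}

```text
time: 12.82
tcp_pos: [0.5881, 0.1494, 0.2199]
tcp_rot: [[0.993, 0.112, 0.027], [0.112, -0.994, 0.001], [0.027, 0.002, -1.0]]
ft_force: [-0.4, -0.1, 0.1]
opening: 0.0512
```

```bash
python3 - <<'E'
from h import *
st(); go(ch(-.125,0,.15),A-90); print(inch(sensors.state()['tcp_pos']))
im,d,W=shot('wrist','w6.png')
E
```

```text
t 12.82 [0.5881 0.1494 0.2199] yaw 6.4 tilt 1.54 F [-0.4 -0.1  0.1] op 0.0512 q [ 4.  9. 98. -0. 72. -3.]
tiltfix [ 0.13 -1.53 -0.  ]
turn z -2.9 then [-1.    5.5   6.99] rows 1.4430925876671457
[-0.07 -0.01]
```

View pics/w6.png

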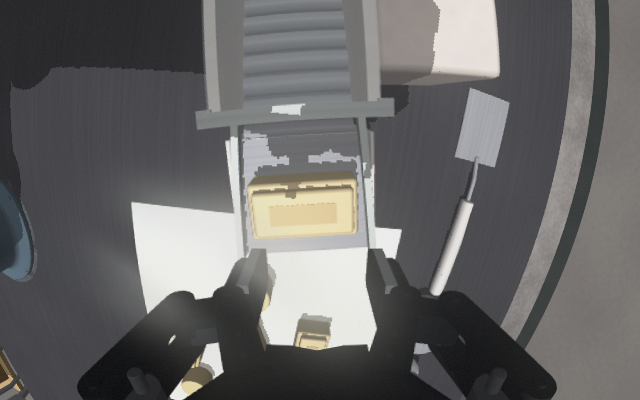

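Emit:
{"method": "step_arm", "body": {
  "claw": [-0.2,-0.2,-0.2,-0.2,-0.2,-0.2],
  "translation": [
    [0,0,0],
    [-0.5,3,2],
    [-0.5,2.5,3],
    [0,0,2],
    [0,0,0.5],
    [0,0,0]
  ],
  "turn": [
    [0.1,-1.5,-2.9],
    [0,0,0],
    [0,0,0],
    [0,0,0],
    [0,0,0],
    [0,0,0]
  ]
}}

```text
time: 13.62
tcp_pos: [0.5901, 0.0938, 0.148]
tcp_rot: [[0.984, 0.179, 0.008], [0.179, -0.984, -0.0], [0.007, 0.002, -1.0]]
ft_force: [-0.5, -0.1, 1.0]
opening: 0.0511
```

```bash
python3 - <<'E'
from h import *
st(); go(ch(-.125,0,.115),A-90); print(inch(sensors.state()['tcp_pos']))
E
```

```text
t 13.62 [0.5901 0.0938 0.148 ] yaw 10.3 tilt 0.43 F [-0.5 -0.1  1. ] op 0.0511 q [ -2.  12. 101.  -0.  66. -12.]
tiltfix [ 0.1  -0.42 -0.  ]
turn z 1.0 then [-0.29 -0.02  3.3 ] rows 0.5342343015585648
[-0.1252 -0.0029]
```

Emit:
{"method": "step_arm", "body": {
  "claw": [-0.2,-0.2,-0.2,-0.2,-0.2],
  "translation": [
    [-0.3,0,1.5],
    [0,0,1],
    [0,0,0.4],
    [0,0,0.1],
    [0,0,0]
  ],
  "turn": [
    [0,-0.4,1],
    [0,-0.3,0],
    [0,0,0],
    [0,0,0],
    [0,0,0]
  ]
}}

```text
time: 14.25
tcp_pos: [0.5882, 0.0946, 0.1178]
tcp_rot: [[0.987, 0.163, -0.002], [0.163, -0.987, -0.003], [-0.003, 0.002, -1.0]]
ft_force: [0.5, -0.2, -0.6]
opening: 0.0512
```

```bash
python3 - <<'E'
from h import *
st(); go(ch(-.012,0,.115),A-90); print(inch(sensors.state()['tcp_pos']))
E
```

```text
t 14.25 [0.5882 0.0946 0.1178] yaw 9.4 tilt 0.19 F [ 0.5 -0.2 -0.6] op 0.0512 q [ -2.  15. 102.  -0.  63. -11.]
tiltfix [0.12 0.15 0.  ]
turn z 0.1 then [ -0.11 -11.21   0.28] rows 1.8095216283939175
[-0.1241 -0.0011]
```

Emit:
{"method": "step_arm", "body": {
  "claw": [-0.2,-0.2,-0.2,-0.2,-0.2],
  "translation": [
    [0,-2,0.1],
    [0,-2,0],
    [0,-2,0],
    [0,-1.5,0],
    [0,-0.5,0]
  ],
  "turn": [
    [0,0,0],
    [0,0,0],
    [0,0,0],
    [0,0,0],
    [0,0,0]
  ]
}}

```text
time: 14.88
tcp_pos: [0.5748, 0.1794, 0.118]
tcp_rot: [[0.986, 0.165, 0.0], [0.165, -0.986, -0.004], [-0.0, 0.004, -1.0]]
ft_force: [0.2, -1.9, 3.2]
opening: 0.051
```

```bash
python3 - <<'E'
from h import *
st(); go(ch(-.012,0,.115),A-90); print(inch(sensors.state()['tcp_pos']))
im,d,W=shot('wrist','w7.png')
E
```

```text
t 14.88 [0.5748 0.1794 0.118 ] yaw 9.5 tilt 0.20 F [ 0.2 -1.9  3.2] op 0.0510 q [  7.  16. 101.  -0.  63.  -3.]
tiltfix [ 0.2   0.01 -0.  ]
turn z 0.2 then [-0.16 -2.63  0.3 ] rows 0.4274723638096199
[-0.0383 -0.0016]
```

View pics/w7.png

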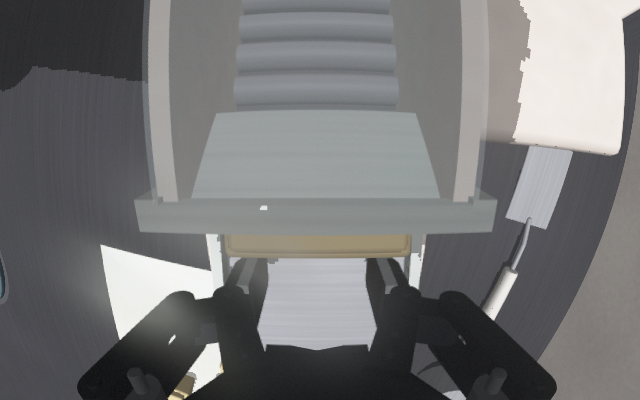

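Emit:
{"method": "step_arm", "body": {
  "claw": [-0.2,-0.2,-0.2,-0.2],
  "translation": [
    [-0.1,-1.4,0.1],
    [0,-1,0],
    [0,-0.4,0],
    [0,0,0]
  ],
  "turn": [
    [0,0,0],
    [0,0,0],
    [0,0,0],
    [0,0,0]
  ]
}}

```text
time: 15.42
tcp_pos: [0.5696, 0.2026, 0.1165]
tcp_rot: [[0.986, 0.165, 0.0], [0.165, -0.986, -0.016], [-0.003, 0.016, -1.0]]
ft_force: [0.6, 0.7, 0.3]
opening: 0.0514
```

```bash
python3 - <<'E'
from h import *
st(); go(ch(-.012,0,.115),A-90); print(inch(sensors.state()['tcp_pos']))
im,d,W=shot('wrist','w8.png')
E
```

```text
t 15.43 [0.5696 0.2026 0.1165] yaw 9.5 tilt 0.91 F [0.6 0.7 0.3] op 0.0514 q [  9.  16. 101.  -1.  64.   0.]
tiltfix [ 0.9   0.15 -0.  ]
turn z 0.2 then [-0.03 -0.25  0.15] rows 0.04799934735910474
[-0.0145 -0.0003]
```

View pics/w8.png

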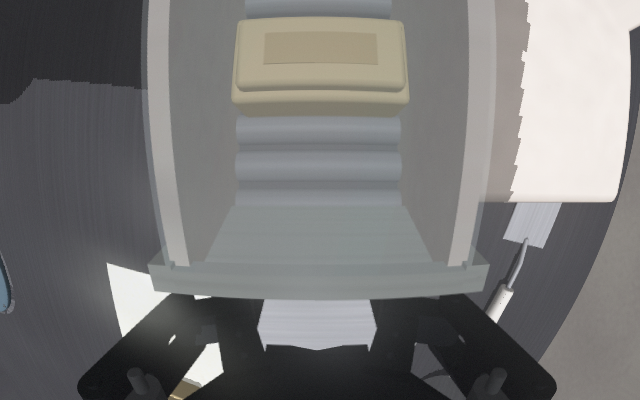

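Emit:
{"method": "step_arm", "body": {
  "claw": [-0.6,-0.6,-0.6,-0.6,-0.6],
  "translation": [
    [0,4,-1],
    [0,4,-4],
    [0,5,-3],
    [0,1,-1],
    [0,0,0]
  ],
  "turn": [
    [0.9,0.1,0],
    [0,0,0],
    [0,0,0],
    [0,0,0],
    [0,0,0]
  ]
}}

```text
time: 16.1
tcp_pos: [0.5922, 0.0647, 0.2074]
tcp_rot: [[0.986, 0.167, -0.004], [0.167, -0.986, 0.004], [-0.003, -0.005, -1.0]]
ft_force: [-0.3, -0.7, 0.2]
opening: 0.0682
```

```bash
python3 - <<'E'
from h import *
st(); go([.518,-.107,.10],17.2)
for b in bars('top'): print([round(float(t),1) for t in b[:7]],b[7])
E
```

```text
t 16.10 [0.5922 0.0647 0.2074] yaw 9.6 tilt 0.33 F [-0.3 -0.7  0.2] op 0.0682 q [ -5.   9.  99.   0.  73. -14.]
tiltfix [-0.28  0.18  0.  ]
turn z -7.6 then [-12.16  14.21  10.74] rows 3.4784920288771577
[739.9, -48.8, 67.7, 19.8, -89.8, 44.5, 146.0] [306. 152.]
[742.1, -169.3, 52.6, 15.5, -90.0, 48.8, 106.0] [348. 156.]
[609.6, -105.0, 82.7, 46.5, 85.3, 39.2, 441.0] [319. 199.]
[610.7, -222.1, 48.0, 46.1, -79.4, 40.0, 242.0] [361. 204.]
[526.4, -8.8, 47.6, 47.4, 8.9, 40.0, 249.0] [281. 224.]
[517.9, -107.4, 83.6, 45.7, -72.7, 39.2, 458.0] [316. 231.]
[516.1, -241.2, 82.2, 42.3, -82.3, 39.2, 452.0] [364. 238.]
[425.9, -122.8, 83.1, 45.3, 77.3, 39.5, 475.0] [317. 265.]
[426.5, -223.6, 49.0, 47.0, 50.0, 39.8, 267.0] [354. 270.]
```

Emit:
{"method": "step_arm", "body": {
  "claw": [-0.6,-0.6,-0.6,-0.6,-0.6,-0.6,-0.6],
  "translation": [
    [0,0,0],
    [-3,3.6,2.6],
    [-3.6,4.2,3.2],
    [-3,3.6,2.7],
    [-2,2.2,1.7],
    [-0.5,0.6,0.5],
    [0,0,0]
  ],
  "turn": [
    [-0.2,0.2,-7.6],
    [0,0,0],
    [0,0,0],
    [0,0,0],
    [0,0,0],
    [0,0,0],
    [0,0,0]
  ]
}}

```text
time: 17.02
tcp_pos: [0.5133, -0.098, 0.0879]
tcp_rot: [[0.949, 0.314, -0.013], [0.314, -0.949, 0.01], [-0.009, -0.014, -1.0]]
ft_force: [-0.9, -0.0, 1.1]
opening: 0.0685
```

```bash
python3 - <<'E'
from h import *
st(); go([.5185,-.107,.013],17.2)
E
```

```text
t 17.02 [ 0.5133 -0.098   0.0879] yaw 18.3 tilt 0.92 F [-0.9 -0.   1.1] op 0.0685 q [-23.   9. 113.   0.  59. -42.]
tiltfix [-0.78  0.5  -0.  ]
turn z 1.1 then [0.23 1.01 7.49] rows 1.2189313691354298
```

Emit:
{"method": "step_arm", "body": {
  "claw": [-0.6,-0.6,-0.6,-0.6],
  "translation": [
    [0.2,1,1.5],
    [0,0,1.5],
    [0,0,0.8],
    [0,0,0]
  ],
  "turn": [
    [-0.8,0.5,1.1],
    [0,0,0],
    [0,0,0],
    [0,0,0]
  ]
}}

```text
time: 17.52
tcp_pos: [0.5209, -0.1028, 0.0499]
tcp_rot: [[0.953, 0.301, 0.003], [0.301, -0.953, -0.001], [0.003, 0.002, -1.0]]
ft_force: [-0.9, 0.2, -0.1]
opening: 0.0683
```

```bash
python3 - <<'E'
from h import *
st(); go([.5185,-.107,.013],17.2)
E
```

```text
t 17.52 [ 0.5209 -0.1028  0.0499] yaw 17.5 tilt 0.19 F [-0.9  0.2 -0.1] op 0.0683 q [-23.  13. 113.   0.  54. -41.]
tiltfix [ 0.09 -0.17 -0.  ]
turn z 0.3 then [-0.36  0.33  3.69] rows 0.6002881785348921
```

Emit:
{"method": "step_arm", "body": {
  "claw": [-0.6,-0.6,-0.6,-0.6,-0.6],
  "translation": [
    [-0.4,0.3,1.4],
    [-0.1,0,1.2],
    [0,0,0.7],
    [0,0,0.3],
    [0,0,0]
  ],
  "turn": [
    [0,-0.2,0.3],
    [0,0,0],
    [0,0,0],
    [0,0,0],
    [0,0,0]
  ]
}}

```text
time: 18.15
tcp_pos: [0.5172, -0.1075, 0.0118]
tcp_rot: [[0.955, 0.296, 0.0], [0.296, -0.955, -0.002], [-0.0, 0.002, -1.0]]
ft_force: [0.2, -0.2, 0.3]
opening: 0.0683
```

```bash
python3 - <<'E'
from h import *
st(); go([.5185,-.107,.013],17.2)
E
```

```text
t 18.15 [ 0.5172 -0.1075  0.0118] yaw 17.2 tilt 0.11 F [ 0.2 -0.2  0.3] op 0.0683 q [-24.  17. 113.  -0.  50. -41.]
tiltfix [ 0.11  0.01 -0.  ]
turn z 0.0 then [ 0.14 -0.01 -0.12] rows 0.029743941329668802
```

Emit:
{"method": "step_arm", "body": {
  "claw": [0.5,0.5,0.5,0.5,0.5,0.5,0.5,0.5,0.5,0.5],
  "translation": [
    [0,0,0],
    [0,0,0],
    [0,0,0],
    [0,0,0],
    [0,0,-3],
    [0,0,-5],
    [0,0,-5],
    [0,0,-3],
    [0,0,-1],
    [0,0,0]
  ],
  "turn": [
    [0,0,0],
    [0,0,0],
    [0,0,0],
    [0,0,0],
    [0,0,0],
    [0,0,0],
    [0,0,0],
    [0,0,0],
    [0,0,0],
    [0,0,0]
  ]
}}

```text
time: 19.4
tcp_pos: [0.5149, -0.1062, 0.1842]
tcp_rot: [[0.955, 0.296, -0.005], [0.296, -0.955, 0.0], [-0.005, -0.002, -1.0]]
ft_force: [-0.9, -0.3, -1.6]
opening: 0.0451
```

Emit:
{"method": "step_arm", "body": {
  "claw": [0.5,0.5,0.5,0.5,0.5,0.5,0.5,0.5,0.5,0.5],
  "translation": [
    [0,0,0],
    [0,0,0],
    [0,0,0],
    [0,0,0],
    [0,0,0],
    [0,0,0],
    [0,0,0],
    [0,0,0],
    [0,0,0],
    [0,0,0]
  ],
  "turn": [
    [0,0,-10],
    [0,0,-10],
    [0,0,-10],
    [0,0,-10],
    [0,0,-10],
    [0,0,-10],
    [0,0,-10],
    [0,0,-8],
    [0,0,-3],
    [0,0,0]
  ]
}}

```text
time: 20.65
tcp_pos: [0.5029, -0.1014, 0.1599]
tcp_rot: [[-0.188, 0.981, -0.042], [0.982, 0.189, 0.017], [0.025, -0.039, -0.999]]
ft_force: [-0.1, -0.6, -1.5]
opening: 0.0452
```

```bash
python3 - <<'E'
from h import *
st(); go(ch(-.07,0,.165),A)
shot('wrist','w9.png')
E
```

```text
t 20.65 [ 0.5029 -0.1014  0.1599] yaw 100.9 tilt 2.62 F [-0.1 -0.6 -1.5] op 0.0452 q [ -24.    2.  111.   -0.   69. -125.]
tiltfix [-2.21 -1.42 -0.  ]
turn z 1.6 then [23.37 11.47 -0.51] rows 4.199973447075068
```

View pics/w9.png

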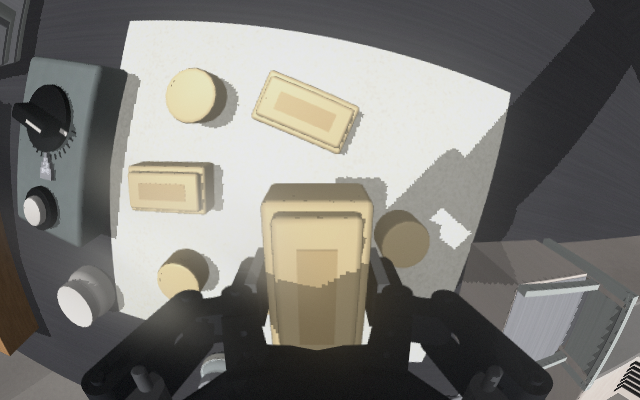

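Emit:
{"method": "step_arm", "body": {
  "claw": [0.5,0.5,0.5,0.5,0.5,0.5,0.5,0.5],
  "translation": [
    [0,0,0],
    [4,2,-1],
    [5.2,2.5,-1],
    [5.2,2.5,-1],
    [4.5,2.2,0],
    [3,1.5,0],
    [1,0.5,0],
    [0,0,0]
  ],
  "turn": [
    [-2.2,-1.4,1.6],
    [0,0,0],
    [0,0,0],
    [0,0,0],
    [0,0,0],
    [0,0,0],
    [0,0,0],
    [0,0,0]
  ]
}}

```text
time: 21.7
tcp_pos: [0.577, 0.1489, 0.1836]
tcp_rot: [[-0.15, 0.989, -0.009], [0.989, 0.15, 0.0], [0.001, -0.009, -1.0]]
ft_force: [0.3, -1.4, -3.0]
opening: 0.0453
```

```bash
python3 - <<'E'
from h import *
st(); go(ch(-.07,0,.115),A)
E
```

```text
t 21.70 [0.577  0.1489 0.1836] yaw 98.6 tilt 0.53 F [ 0.3 -1.4 -3. ] op 0.0453 q [  4.  10. 100.   0.  71. -95.]
tiltfix [-0.52 -0.09 -0.  ]
turn z -0.7 then [-0.13  0.11  6.86] rows 1.106831484301453
```

Emit:
{"method": "step_arm", "body": {
  "claw": [0.5,0.5,0.5,0.5,0.5],
  "translation": [
    [-0.1,0,1.5],
    [0,-0.2,1.5],
    [0,-0.2,1],
    [0,0,0.5],
    [0,0,0]
  ],
  "turn": [
    [-0.5,0,-0.7],
    [0,0,0],
    [0,0,0],
    [0,0,0],
    [0,0,0]
  ]
}}

```text
time: 22.32
tcp_pos: [0.571, 0.1435, 0.1334]
tcp_rot: [[-0.158, 0.987, -0.004], [0.987, 0.158, 0.001], [0.001, -0.004, -1.0]]
ft_force: [0.2, -0.6, -1.4]
opening: 0.0451
```

```bash
python3 - <<'E'
from h import *
st(); go(ch(-.07,0,.115),A)
E
```

```text
t 22.32 [0.571  0.1435 0.1334] yaw 99.1 tilt 0.25 F [ 0.2 -0.6 -1.4] op 0.0451 q [  3.  13. 103.   0.  65. -96.]
tiltfix [-0.24 -0.07 -0.  ]
turn z -0.2 then [0.31 0.79 1.84] rows 0.3266448125642
```

Emit:
{"method": "step_arm", "body": {
  "claw": [0.5,0.5,0.5,0.5,0.5],
  "translation": [
    [0.3,0.8,0.2],
    [0,0,0.7],
    [0,0,0.5],
    [0,0,0.2],
    [0,0,0]
  ],
  "turn": [
    [-0.2,0,-0.2],
    [0,0,0],
    [0,0,0],
    [0,0,0],
    [0,0,0]
  ]
}}

```text
time: 22.95
tcp_pos: [0.58, 0.1483, 0.1174]
tcp_rot: [[-0.162, 0.987, 0.002], [0.987, 0.162, 0.001], [0.001, 0.002, -1.0]]
ft_force: [-0.3, -0.1, -2.4]
opening: 0.0453
```

```bash
python3 - <<'E'
from h import *
st(); go(ch(-.07,0,.1135),A)
E
```

```text
t 22.95 [0.58   0.1483 0.1174] yaw 99.3 tilt 0.13 F [-0.3 -0.1 -2.4] op 0.0453 q [  3.  15. 102.   0.  63. -96.]
tiltfix [ 0.11 -0.06  0.  ]
turn z 0.0 then [-0.02 -0.18  0.39] rows 0.06890104044504465
```

Emit:
{"method": "step_arm", "body": {
  "claw": [0.5,0.5,-0.4,-0.4,-0.4,-0.4,-0.4,-0.4,-0.4,-0.4],
  "translation": [
    [0,-0.2,0.4],
    [0,0,0],
    [0,0,0],
    [0,0,0],
    [0,0,0],
    [0,0,-2],
    [0,0,-3],
    [0,0,-3],
    [0,0,-1],
    [0,0,0]
  ],
  "turn": [
    [0,0,0],
    [0,0,0],
    [0,0,0],
    [0,0,0],
    [0,0,0],
    [0,0,0],
    [0,0,0],
    [0,0,0],
    [0,0,0],
    [0,0,0]
  ]
}}

```text
time: 24.2
tcp_pos: [0.5796, 0.148, 0.2125]
tcp_rot: [[-0.162, 0.987, 0.009], [0.987, 0.162, 0.002], [0.0, 0.009, -1.0]]
ft_force: [0.1, -0.4, 0.4]
opening: 0.0601
```

Emit:
{"method": "step_arm", "body": {
  "claw": [-0.2,-0.2,-0.2,-0.2,-0.2,-0.2,-0.2,-0.2,-0.2,-0.2,-0.2],
  "translation": [
    [0,0,0],
    [0,0,0],
    [0,0,0],
    [0,0,0],
    [0,0,0],
    [0,0,0],
    [0,0,0],
    [0,0,0],
    [0,0,0],
    [0,0,0],
    [0,0,0]
  ],
  "turn": [
    [0,0,10],
    [0,0,10],
    [0,0,10],
    [0,0,10],
    [0,0,10],
    [0,0,10],
    [0,0,10],
    [0,0,10],
    [0,0,6],
    [0,0,2],
    [0,0,0]
  ]
}}

```text
time: 25.58
tcp_pos: [0.5715, 0.1472, 0.1964]
tcp_rot: [[0.989, 0.145, -0.017], [0.145, -0.989, 0.0], [-0.017, -0.003, -1.0]]
ft_force: [0.3, 0.3, -0.6]
opening: 0.051
```

```bash
python3 - <<'E'
from h import *
st(); go(ch(-.125,0,.15),A-90)
shot('wrist','w10.png')
E
```

```text
t 25.57 [0.5715 0.1472 0.1964] yaw 8.4 tilt 0.99 F [ 0.3  0.3 -0.6] op 0.0510 q [  3.   9. 100.   0.  72.  -5.]
tiltfix [-0.15  0.98 -0.  ]
turn z -0.9 then [0.68 5.55 4.64] rows 1.1724075471525572
```

View pics/w10.png

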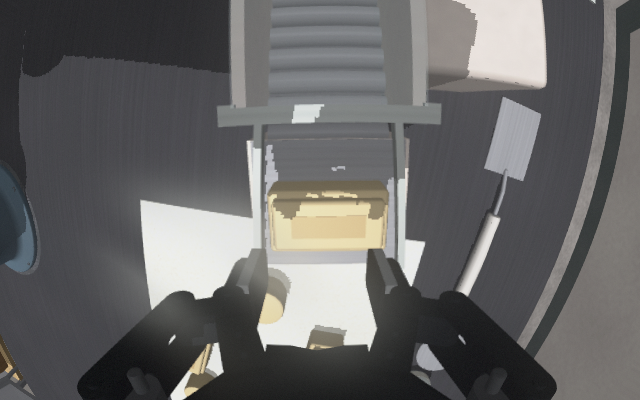

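Emit:
{"method": "step_arm", "body": {
  "claw": [-0.2,-0.2,-0.2,-0.2,-0.2,-0.2,-0.2],
  "translation": [
    [0,0,0],
    [0.5,2.5,0],
    [0.2,2.5,2],
    [0,0.6,2.2],
    [0,0,1.5],
    [0,0,0.5],
    [0,0,0]
  ],
  "turn": [
    [-0.1,1,-0.9],
    [0,0,0],
    [0,0,0],
    [0,0,0],
    [0,0,0],
    [0,0,0],
    [0,0,0]
  ]
}}

```text
time: 26.5
tcp_pos: [0.5877, 0.0927, 0.1323]
tcp_rot: [[0.986, 0.168, 0.004], [0.168, -0.986, 0.001], [0.004, -0.001, -1.0]]
ft_force: [-0.7, -0.4, -0.5]
opening: 0.0513
```

```bash
python3 - <<'E'
from h import *
st(); go(ch(-.125,0,.1165),A-90)
E
```

```text
t 26.50 [0.5877 0.0927 0.1323] yaw 9.7 tilt 0.23 F [-0.7 -0.4 -0.5] op 0.0513 q [ -2.  13. 102.   0.  64. -12.]
tiltfix [-0.03 -0.23  0.  ]
turn z 0.4 then [-0.04 -0.09  1.58] rows 0.2560826035106108
```

Lower the tool, then push the bar all the way in.

Emit:
{"method": "step_arm", "body": {
  "claw": [-0.2,-0.2,-0.2,-0.2],
  "translation": [
    [-0.1,0,0.7],
    [0,0,0.5],
    [0,0,0.3],
    [0,0,0]
  ],
  "turn": [
    [0,-0.2,0.4],
    [0,0,0],
    [0,0,0],
    [0,0,0]
  ]
}}

```text
time: 27.0
tcp_pos: [0.5876, 0.0932, 0.118]
tcp_rot: [[0.987, 0.162, 0.003], [0.162, -0.987, 0.001], [0.003, -0.0, -1.0]]
ft_force: [0.5, -0.3, 0.1]
opening: 0.0514
```

```bash
python3 - <<'E'
from h import *
st(); go(ch(-.013,0,.1165),A-90)
E
```

```text
t 27.00 [0.5876 0.0932 0.118 ] yaw 9.3 tilt 0.18 F [ 0.5 -0.3  0.1] op 0.0514 q [ -2.  15. 102.   0.  63. -11.]
tiltfix [-0.01 -0.18 -0.  ]
turn z 0.0 then [ -0.03 -11.24   0.15] rows 1.812632784498245
```

Emit:
{"method": "step_arm", "body": {
  "claw": [-0.2,-0.2,-0.2,-0.2,-0.2,-0.2,-0.2],
  "translation": [
    [0,-2,0.1],
    [0,-2,0],
    [0,-2,0],
    [0,-2,0],
    [0,-1.5,0],
    [0,-0.9,0],
    [0,0,0]
  ],
  "turn": [
    [0,0,0],
    [0,0,0],
    [0,0,0],
    [0,0,0],
    [0,0,0],
    [0,0,0],
    [0,0,0]
  ]
}}

```text
time: 27.88
tcp_pos: [0.5697, 0.2037, 0.1177]
tcp_rot: [[0.986, 0.165, 0.005], [0.165, -0.986, -0.002], [0.004, 0.003, -1.0]]
ft_force: [0.7, -6.0, 0.7]
opening: 0.0514
```

```bash
python3 - <<'E'
from h import *
st(); go(ch(-.013,0,.1165),A-90)
shot('wrist','w11.png')
E
```

```text
t 27.88 [0.5697 0.2037 0.1177] yaw 9.5 tilt 0.30 F [ 0.7 -6.   0.7] op 0.0514 q [  9.  16. 101.  -0.  63.  -0.]
tiltfix [ 0.16 -0.26  0.  ]
turn z 0.2 then [-0.05 -0.05  0.12] rows 0.02249284391653811
```

View pics/w11.png

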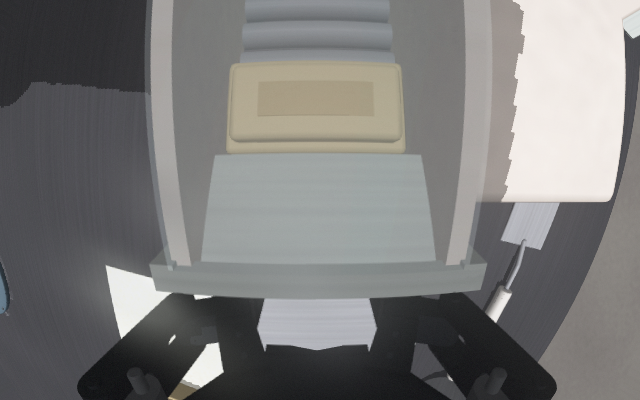

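Emit:
{"method": "step_arm", "body": {
  "claw": [-0.6,-0.6,-0.6,-0.6,-0.6,-0.6,-0.6,-0.6],
  "translation": [
    [0,4,-1],
    [0,4,-3],
    [0,4,-2],
    [0,1,-1],
    [0,0,0],
    [0,0,0],
    [0,0,0],
    [0,0,0]
  ],
  "turn": [
    [0,0,0],
    [0,0,0],
    [0,0,0],
    [0,0,0],
    [0,0,10],
    [0,0,9],
    [0,0,3],
    [0,0,0]
  ]
}}

```text
time: 28.92
tcp_pos: [0.5898, 0.076, 0.1879]
tcp_rot: [[0.973, -0.229, 0.001], [-0.229, -0.973, 0.003], [-0.0, -0.003, -1.0]]
ft_force: [-0.8, -0.6, 0.3]
opening: 0.0685
```

```bash
python3 - <<'E'
from h import *
st(); go([.4265,-.123,.10],-13.7)
for b in bars('top'): print([round(float(t),1) for t in b[:7]],b[7])
E
```

```text
t 28.93 [0.5898 0.076  0.1879] yaw -13.2 tilt 0.16 F [-0.8 -0.6  0.3] op 0.0685 q [ -4.  10. 100.   0.  70.  10.]
tiltfix [-0.16  0.    0.  ]
turn z 0.5 then [-11.16  23.2    8.79] rows 4.387922397506603
[740.0, -48.8, 67.7, 19.8, -89.8, 44.4, 140.0] [306. 152.]
[741.8, -169.6, 52.8, 16.4, -90.0, 49.3, 101.0] [348. 156.]
[609.9, -104.6, 83.4, 45.2, 85.9, 39.4, 430.0] [319. 199.]
[611.0, -222.8, 46.4, 45.9, 7.0, 39.9, 243.0] [361. 204.]
[526.6, -8.9, 47.8, 47.2, 9.2, 39.6, 246.0] [281. 224.]
[516.1, -242.0, 83.7, 42.4, -82.4, 39.2, 453.0] [364. 238.]
[425.8, -123.0, 83.6, 45.1, 76.8, 39.1, 475.0] [317. 265.]
[426.4, -223.5, 49.1, 46.7, 52.6, 40.0, 265.0] [354. 270.]
```

Emit:
{"method": "step_arm", "body": {
  "claw": [-0.6,-0.6,-0.6,-0.6,-0.6,-0.6,-0.6],
  "translation": [
    [-2.2,4.6,1.4],
    [-2.4,5,1.6],
    [-2.4,5,1.6],
    [-2.2,4.6,1.6],
    [-1.4,2.8,1],
    [-0.4,0.9,0.4],
    [0,0,0]
  ],
  "turn": [
    [0,0,0.5],
    [0,0,0],
    [0,0,0],
    [0,0,0],
    [0,0,0],
    [0,0,0],
    [0,0,0]
  ]
}}

```text
time: 29.85
tcp_pos: [0.4269, -0.1229, 0.1092]
tcp_rot: [[0.974, -0.228, 0.004], [-0.228, -0.974, 0.004], [0.003, -0.005, -1.0]]
ft_force: [0.5, -0.1, -0.3]
opening: 0.0684
```

```bash
python3 - <<'E'
from h import *
st(); go([.4265,-.123,.012],-13.7)
E
```

```text
t 29.85 [ 0.4269 -0.1229  0.1092] yaw -13.2 tilt 0.35 F [ 0.5 -0.1 -0.3] op 0.0684 q [-31.  -5. 124.   0.  61. -18.]
tiltfix [-0.3  -0.19  0.  ]
turn z 0.5 then [-0.04  0.01  9.72] rows 1.5672985727819297
```

Emit:
{"method": "step_arm", "body": {
  "claw": [-0.6,-0.6,-0.6,-0.6,-0.6],
  "translation": [
    [0,0,1.5],
    [-0.2,0,1.7],
    [-0.2,0,1.5],
    [0,0,0.7],
    [0,0,0]
  ],
  "turn": [
    [-0.3,-0.2,0.5],
    [0,0,0],
    [0,0,0],
    [0,0,0],
    [0,0,0]
  ]
}}

```text
time: 30.48
tcp_pos: [0.4257, -0.1193, 0.0524]
tcp_rot: [[0.973, -0.232, 0.001], [-0.232, -0.973, -0.001], [0.001, 0.0, -1.0]]
ft_force: [-0.5, -0.2, -0.4]
opening: 0.0682
```

```bash
python3 - <<'E'
from h import *
st(); go([.4265,-.123,.012],-13.7)
E
```

```text
t 30.48 [ 0.4257 -0.1193  0.0524] yaw -13.4 tilt 0.06 F [-0.5 -0.2 -0.4] op 0.0682 q [-30.   2. 125.  -0.  53. -17.]
tiltfix [ 0.02 -0.05 -0.  ]
turn z 0.3 then [0.16 0.34 4.04] rows 0.6541028663674568
```

Emit:
{"method": "step_arm", "body": {
  "claw": [-0.6,-0.6,-0.6,-0.6,-0.6],
  "translation": [
    [0.1,0.4,1.3],
    [0,0,1.2],
    [0,0,0.9],
    [0,0,0.4],
    [0,0,0]
  ],
  "turn": [
    [0,0,0.3],
    [0,0,0],
    [0,0,0],
    [0,0,0],
    [0,0,0]
  ]
}}

```text
time: 31.1
tcp_pos: [0.4265, -0.1243, 0.0123]
tcp_rot: [[0.971, -0.238, 0.002], [-0.238, -0.971, -0.001], [0.002, 0.001, -1.0]]
ft_force: [-0.2, -0.2, -1.0]
opening: 0.0683
```

```bash
python3 - <<'E'
from h import *
st(); go([.4265,-.123,.012],-13.7)
E
```

```text
t 31.10 [ 0.4265 -0.1243  0.0123] yaw -13.7 tilt 0.14 F [-0.2 -0.2 -1. ] op 0.0683 q [-31.   7. 125.  -0.  48. -17.]
tiltfix [ 0.04 -0.13 -0.  ]
turn z -0.0 then [-0.03 -0.12  0.03] rows 0.021137092687652837
```

Emit:
{"method": "step_arm", "body": {
  "claw": [0.5,0.5,0.5,0.5,0.5,0.5,0.5,0.5,0.5,0.5],
  "translation": [
    [0,0,0],
    [0,0,0],
    [0,0,0],
    [0,0,0],
    [0,0,-3],
    [0,0,-5.5],
    [0,0,-5.5],
    [0,0,-3],
    [0,0,-1],
    [0,0,0]
  ],
  "turn": [
    [0,0,0],
    [0,0,0],
    [0,0,0],
    [0,0,0],
    [0,0,0],
    [0,0,0],
    [0,0,0],
    [0,0,0],
    [0,0,0],
    [0,0,0]
  ]
}}

```text
time: 32.35
tcp_pos: [0.4246, -0.1231, 0.1961]
tcp_rot: [[0.971, -0.238, -0.001], [-0.238, -0.971, 0.0], [-0.001, -0.0, -1.0]]
ft_force: [0.2, -0.4, -1.5]
opening: 0.0448
```

Emit:
{"method": "step_arm", "body": {
  "claw": [0.5,0.5,0.5,0.5,0.5,0.5,0.5,0.5,0.5,0.5,0.5,0.5],
  "translation": [
    [0,0,0],
    [0,0,0],
    [0,0,0],
    [0,0,0],
    [0,0,0],
    [0,0,0],
    [0,0,0],
    [0,0,0],
    [0,0,0],
    [0,0,0],
    [0,0,0],
    [0,0,0]
  ],
  "turn": [
    [0,0,-10.5],
    [0,0,-10.5],
    [0,0,-10.5],
    [0,0,-10.5],
    [0,0,-10.5],
    [0,0,-10.5],
    [0,0,-10.5],
    [0,0,-10.5],
    [0,0,-10.5],
    [0,0,-10.5],
    [0,0,-5],
    [0,0,0]
  ]
}}

```text
time: 33.85
tcp_pos: [0.411, -0.1155, 0.1676]
tcp_rot: [[-0.154, 0.987, -0.044], [0.988, 0.155, 0.027], [0.033, -0.04, -0.999]]
ft_force: [-0.4, 0.5, -2.2]
opening: 0.045
```

```bash
python3 - <<'E'
from h import *
st(); go(ch(-.07,0,.19),A)
shot('wrist','w12.png')
E
```

```text
t 33.85 [ 0.411  -0.1155  0.1676] yaw 98.9 tilt 2.97 F [-0.4  0.5 -2.2] op 0.0450 q [ -31.  -11.  123.    0.   71. -130.]
tiltfix [-2.27 -1.91 -0.  ]
turn z -0.4 then [23.28 20.76 -2.24] rows 5.0444238597206486
```

View pics/w12.png

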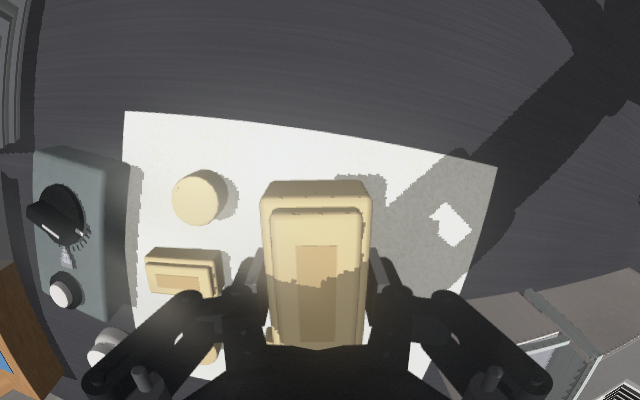

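Emit:
{"method": "step_arm", "body": {
  "claw": [0.5,0.5,0.5,0.5,0.5,0.5,0.5,0.5,0.5],
  "translation": [
    [0,0,-0.5],
    [3.6,3.2,-0.6],
    [4.3,3.8,-0.6],
    [4.3,3.8,-0.5],
    [4.3,3.8,0],
    [3.6,3.2,0],
    [2.2,2,0],
    [0.8,0.7,0],
    [0,0,0]
  ],
  "turn": [
    [-2.3,-1.9,-0.4],
    [0,0,0],
    [0,0,0],
    [0,0,0],
    [0,0,0],
    [0,0,0],
    [0,0,0],
    [0,0,0],
    [0,0,0]
  ]
}}

```text
time: 35.02
tcp_pos: [0.5801, 0.152, 0.1817]
tcp_rot: [[-0.145, 0.989, -0.009], [0.989, 0.145, 0.0], [0.002, -0.009, -1.0]]
ft_force: [-0.2, -0.7, -1.2]
opening: 0.0452
```

```bash
python3 - <<'E'
from h import *
st(); go(ch(-.07,-.001,.115),A)
E
```

```text
t 35.02 [0.5801 0.152  0.1817] yaw 98.4 tilt 0.53 F [-0.2 -0.7 -1.2] op 0.0452 q [  4.  11.  99.   0.  70. -95.]
tiltfix [-0.53 -0.09  0.  ]
turn z -0.9 then [-0.38 -0.14  6.67] rows 1.0776785882303273
```

Emit:
{"method": "step_arm", "body": {
  "claw": [0.5,0.5,0.5,0.5,0.5],
  "translation": [
    [-0.4,0,1.5],
    [0,0,1.5],
    [0,0,1],
    [0,0,0.5],
    [0,0,0]
  ],
  "turn": [
    [-0.5,0,-0.9],
    [0,0,0],
    [0,0,0],
    [0,0,0],
    [0,0,0]
  ]
}}

```text
time: 35.65
tcp_pos: [0.5782, 0.1446, 0.1318]
tcp_rot: [[-0.157, 0.988, -0.004], [0.988, 0.157, 0.001], [0.001, -0.004, -1.0]]
ft_force: [-0.0, 0.1, -1.6]
opening: 0.0452
```

```bash
python3 - <<'E'
from h import *
st(); go(ch(-.07,-.001,.115),A)
E
```

```text
t 35.65 [0.5782 0.1446 0.1318] yaw 99.1 tilt 0.24 F [-0.   0.1 -1.6] op 0.0452 q [  3.  14. 101.   0.  65. -96.]
tiltfix [-0.22 -0.08 -0.  ]
turn z -0.2 then [0.32 0.16 1.68] rows 0.2772341124965473
```

Emit:
{"method": "step_arm", "body": {
  "claw": [0.5,0.5,0.5,0.5,0.5,0.5],
  "translation": [
    [0.3,0.1,0.5],
    [0,0,0.5],
    [0,0,0.4],
    [0,0,0.3],
    [0,0,0.1],
    [0,0,0]
  ],
  "turn": [
    [-0.2,0,-0.2],
    [0,0,0],
    [0,0,0],
    [0,0,0],
    [0,0,0],
    [0,0,0]
  ]
}}

```text
time: 36.4
tcp_pos: [0.5797, 0.1482, 0.1138]
tcp_rot: [[-0.162, 0.987, 0.002], [0.987, 0.162, 0.002], [0.001, 0.002, -1.0]]
ft_force: [-0.1, 0.1, -0.8]
opening: 0.045
```

```bash
python3 - <<'E'
from h import *
st(); go(ch(-.07,-.001,.1135),A)
E
```

```text
t 36.40 [0.5797 0.1482 0.1138] yaw 99.3 tilt 0.15 F [-0.1  0.1 -0.8] op 0.0450 q [  3.  15. 102.   0.  63. -96.]
tiltfix [ 0.13 -0.07 -0.  ]
turn z -0.0 then [-0.02 -0.04  0.03] rows 0.00822886061491955
```

Emit:
{"method": "step_arm", "body": {
  "claw": [-0.4,-0.4,-0.4,-0.4,-0.4,-0.4,-0.4,-0.4],
  "translation": [
    [0,0,0],
    [0,0,0],
    [0,0,0],
    [0,0,-2],
    [0,0,-3],
    [0,0,-3],
    [0,0,-1],
    [0,0,0]
  ],
  "turn": [
    [0,0,0],
    [0,0,0],
    [0,0,0],
    [0,0,0],
    [0,0,0],
    [0,0,0],
    [0,0,0],
    [0,0,0]
  ]
}}

```text
time: 37.4
tcp_pos: [0.581, 0.1482, 0.2125]
tcp_rot: [[-0.162, 0.987, 0.008], [0.987, 0.162, 0.002], [0.001, 0.009, -1.0]]
ft_force: [-0.4, 0.6, -1.1]
opening: 0.0594
```

Emit:
{"method": "step_arm", "body": {
  "claw": [-0.2,-0.2,-0.2,-0.2,-0.2,-0.2,-0.2,-0.2,-0.2,-0.2,-0.2],
  "translation": [
    [0,0,0],
    [0,0,0],
    [0,0,0],
    [0,0,0],
    [0,0,0],
    [0,0,0],
    [0,0,0],
    [0,0,0],
    [0,0,0],
    [0,0,0],
    [0,0,0]
  ],
  "turn": [
    [0,0,10],
    [0,0,10],
    [0,0,10],
    [0,0,10],
    [0,0,10],
    [0,0,10],
    [0,0,10],
    [0,0,10],
    [0,0,6],
    [0,0,2],
    [0,0,0]
  ]
}}

```text
time: 38.78
tcp_pos: [0.5729, 0.1475, 0.1964]
tcp_rot: [[0.989, 0.144, -0.018], [0.145, -0.99, 0.0], [-0.018, -0.003, -1.0]]
ft_force: [-0.5, -0.2, 0.7]
opening: 0.0509
```

```bash
python3 - <<'E'
from h import *
st(); go(ch(-.125,0,.15),A-90)
shot('wrist','w13.png')
E
```

```text
t 38.77 [0.5729 0.1475 0.1964] yaw 8.3 tilt 1.05 F [-0.5 -0.2  0.7] op 0.0509 q [ 3.  9. 99.  0. 72. -5.]
tiltfix [-0.18  1.03 -0.  ]
turn z -1.0 then [0.54 5.55 4.64] rows 1.1704255727933324
```

View pics/w13.png

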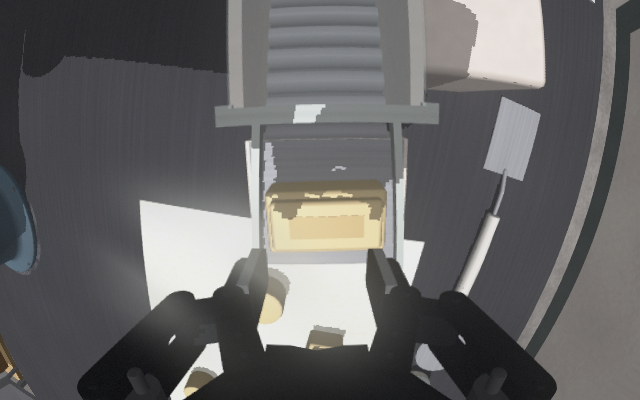

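The bar sits square on the ledge, same as last time, so I'll use the same moves.

Emit:
{"method": "step_arm", "body": {
  "claw": [-0.2,-0.2,-0.2,-0.2,-0.2,-0.2,-0.2],
  "translation": [
    [0,0,0],
    [0.4,2.5,0],
    [0.1,2.5,2],
    [0,0.6,2.2],
    [0,0,1.5],
    [0,0,0.5],
    [0,0,0]
  ],
  "turn": [
    [-0.1,1,-1],
    [0,0,0],
    [0,0,0],
    [0,0,0],
    [0,0,0],
    [0,0,0],
    [0,0,0]
  ]
}}

```text
time: 39.7
tcp_pos: [0.587, 0.0925, 0.1323]
tcp_rot: [[0.986, 0.169, 0.003], [0.169, -0.986, 0.001], [0.003, -0.001, -1.0]]
ft_force: [-0.1, -0.0, 0.1]
opening: 0.0512
```

Emit:
{"method": "step_arm", "body": {
  "claw": [-0.2,-0.2,-0.2,-0.2],
  "translation": [
    [-0.1,0,0.7],
    [0,0,0.5],
    [0,0,0.3],
    [0,0,0]
  ],
  "turn": [
    [0,-0.2,0.4],
    [0,0,0],
    [0,0,0],
    [0,0,0]
  ]
}}

```text
time: 40.2
tcp_pos: [0.587, 0.0931, 0.118]
tcp_rot: [[0.987, 0.163, 0.002], [0.163, -0.987, 0.001], [0.002, -0.0, -1.0]]
ft_force: [0.6, 0.0, 1.3]
opening: 0.0509
```

```bash
python3 - <<'E'
from h import *
st(); go(ch(-.013,0,.1165),A-90)
E
```

```text
t 40.20 [0.587  0.0931 0.118 ] yaw 9.4 tilt 0.13 F [0.6 0.  1.3] op 0.0509 q [ -2.  15. 102.   0.  63. -11.]
tiltfix [-0.02 -0.13 -0.  ]
turn z 0.1 then [  0.03 -11.24   0.15] rows 1.8128665248525433
```

Emit:
{"method": "step_arm", "body": {
  "claw": [-0.2,-0.2,-0.2,-0.2,-0.2,-0.2,-0.2],
  "translation": [
    [0,-2,0.1],
    [0,-2,0],
    [0,-2,0],
    [0,-2,0],
    [0,-1.5,0],
    [0,-0.9,0],
    [0,0,0]
  ],
  "turn": [
    [0,0,0],
    [0,0,0],
    [0,0,0],
    [0,0,0],
    [0,0,0],
    [0,0,0],
    [0,0,0]
  ]
}}

```text
time: 41.08
tcp_pos: [0.5688, 0.2035, 0.1176]
tcp_rot: [[0.986, 0.166, 0.004], [0.166, -0.986, -0.002], [0.003, 0.002, -1.0]]
ft_force: [0.7, -6.0, 0.5]
opening: 0.0514
```

```bash
python3 - <<'E'
from h import *
st(); go(ch(-.013,0,.1165),A-90)
shot('wrist','w14.png')
E
```

```text
t 41.08 [0.5688 0.2035 0.1176] yaw 9.5 tilt 0.23 F [ 0.7 -6.   0.5] op 0.0514 q [  9.  16. 101.  -0.  63.  -0.]
tiltfix [ 0.13 -0.19 -0.  ]
turn z 0.2 then [ 0.04 -0.05  0.11] rows 0.020505157794230754
```

View pics/w14.png

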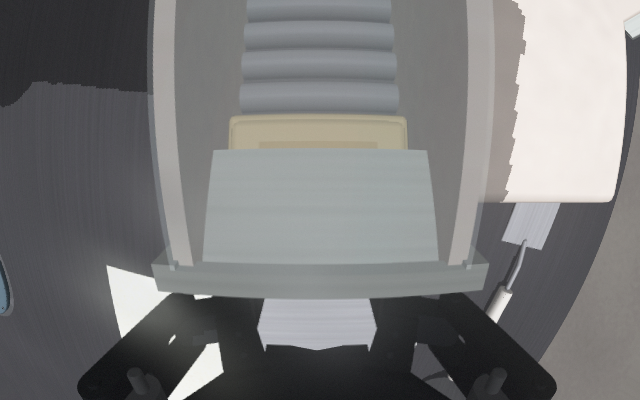

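Emit:
{"method": "step_arm", "body": {
  "claw": [-0.2,-0.2],
  "translation": [
    [0,-0.2,0],
    [0,0,0]
  ],
  "turn": [
    [0,0,0],
    [0,0,0]
  ]
}}

```text
time: 41.38
tcp_pos: [0.5689, 0.2031, 0.1177]
tcp_rot: [[0.986, 0.165, 0.003], [0.165, -0.986, -0.006], [0.002, 0.006, -1.0]]
ft_force: [0.5, 0.2, -0.9]
opening: 0.0512
```

```bash
python3 - <<'E'
from h import *
st()
shot('wrist','w15.png')
E
```

```text
t 41.38 [0.5689 0.2031 0.1177] yaw 9.5 tilt 0.39 F [ 0.5  0.2 -0.9] op 0.0512 q [  9.  16. 101.  -0.  63.  -0.]
```

View pics/w15.png

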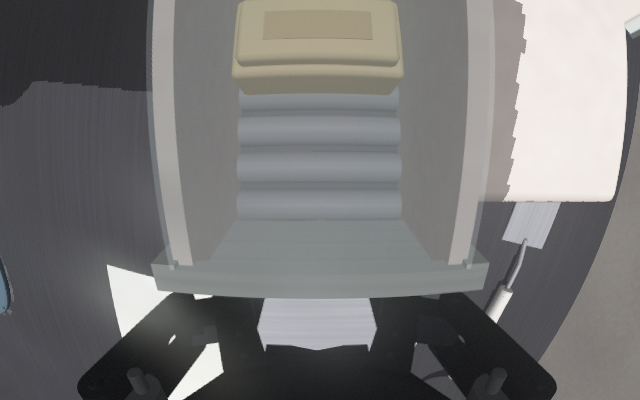

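Emit:
{"method": "step_arm", "body": {
  "claw": [-0.6,-0.6,-0.6,-0.6,-0.6,-0.6,-0.6,-0.6],
  "translation": [
    [0,4,-1],
    [0,4,-3],
    [0,4,-2],
    [0,1,-1],
    [0,0,0],
    [0,0,0],
    [0,0,0],
    [0,0,0]
  ],
  "turn": [
    [0,0,0],
    [0,0,0],
    [0,0,0],
    [0,0,0],
    [0,0,9],
    [0,0,4],
    [0,0,0],
    [0,0,0]
  ]
}}

```text
time: 42.42
tcp_pos: [0.5895, 0.0765, 0.1888]
tcp_rot: [[0.998, -0.065, 0.001], [-0.065, -0.998, -0.0], [0.001, 0.0, -1.0]]
ft_force: [-0.2, 0.7, -0.0]
opening: 0.0684
```

```bash
python3 - <<'E'
from h import *
st(); go([.610,-.104,.10],-4.6)
for b in bars('top'): print([round(float(t),1) for t in b[:7]],b[7])
E
```

```text
t 42.42 [0.5895 0.0765 0.1888] yaw -3.7 tilt 0.06 F [-0.2  0.7 -0. ] op 0.0684 q [ -4.  10. 100.  -0.  70.   0.]
tiltfix [ 0.   -0.06  0.  ]
turn z 0.9 then [ 3.49 17.83  8.88] rows 3.261968375132082
[740.1, -49.5, 61.4, 19.4, -89.7, 44.5, 135.0] [306. 152.]
[742.2, -169.4, 52.8, 15.6, 89.7, 49.6, 104.0] [348. 156.]
[609.8, -104.7, 83.0, 46.1, 85.8, 39.2, 442.0] [319. 199.]
[611.0, -222.6, 46.4, 45.4, 5.3, 39.7, 241.0] [361. 204.]
[526.5, -8.6, 48.0, 47.3, 4.1, 39.8, 247.0] [281. 224.]
[516.1, -241.1, 82.0, 42.4, -82.4, 39.3, 453.0] [364. 238.]
[426.3, -223.6, 49.2, 46.7, 52.9, 39.9, 266.0] [354. 270.]
```

Emit:
{"method": "step_arm", "body": {
  "claw": [-0.6,-0.6,-0.6,-0.6,-0.6,-0.6],
  "translation": [
    [0.8,4,1.8],
    [1,4.8,2.2],
    [0.8,4.6,2.2],
    [0.6,3,1.6],
    [0.2,1,0.6],
    [0,0,0]
  ],
  "turn": [
    [0,0,0.9],
    [0,0,0],
    [0,0,0],
    [0,0,0],
    [0,0,0],
    [0,0,0]
  ]
}}

```text
time: 43.22
tcp_pos: [0.612, -0.1013, 0.103]
tcp_rot: [[0.997, -0.074, 0.003], [-0.074, -0.997, 0.002], [0.003, -0.002, -1.0]]
ft_force: [0.0, 0.1, 0.2]
opening: 0.0683
```

```bash
python3 - <<'E'
from h import *
st(); go([.6105,-.104,.012],-4.6)
E
```

```text
t 43.23 [ 0.612  -0.1013  0.103 ] yaw -4.2 tilt 0.21 F [0.  0.1 0.2] op 0.0683 q [-20.  19.  99.   0.  62. -16.]
tiltfix [-0.12 -0.17 -0.  ]
turn z 0.4 then [-0.13  0.28  9.1 ] rows 1.4686847018458573
```

Emit:
{"method": "step_arm", "body": {
  "claw": [-0.6,-0.6,-0.6,-0.6,-0.6],
  "translation": [
    [-0.1,0.2,1.5],
    [0,0,1.5],
    [0,0,1.2],
    [0,0,0.6],
    [0,0,0]
  ],
  "turn": [
    [-0.1,-0.1,0.4],
    [0,0,0],
    [0,0,0],
    [0,0,0],
    [0,0,0]
  ]
}}

```text
time: 43.85
tcp_pos: [0.611, -0.0996, 0.0523]
tcp_rot: [[0.997, -0.077, 0.002], [-0.077, -0.997, 0.001], [0.001, -0.001, -1.0]]
ft_force: [-0.3, -0.7, 0.2]
opening: 0.0683
```

```bash
python3 - <<'E'
from h import *
st(); go([.6105,-.104,.012],-4.6)
E
```

```text
t 43.85 [ 0.611  -0.0996  0.0523] yaw -4.4 tilt 0.10 F [-0.3 -0.7  0.2] op 0.0683 q [-20.  23.  99.   0.  57. -15.]
tiltfix [-0.04 -0.09 -0.  ]
turn z 0.2 then [-0.02  0.44  4.03] rows 0.6545878616077659
```

Emit:
{"method": "step_arm", "body": {
  "claw": [-0.6,-0.6,-0.6,-0.6,-0.6],
  "translation": [
    [0,0.4,1.3],
    [0,0,1.2],
    [0,0,0.9],
    [0,0,0.4],
    [0,0,0]
  ],
  "turn": [
    [0,0,0.2],
    [0,0,0],
    [0,0,0],
    [0,0,0],
    [0,0,0]
  ]
}}

```text
time: 44.48
tcp_pos: [0.6111, -0.1041, 0.0119]
tcp_rot: [[0.997, -0.081, 0.002], [-0.081, -0.997, 0.0], [0.002, -0.001, -1.0]]
ft_force: [-0.1, -0.0, 0.5]
opening: 0.0682
```

```bash
python3 - <<'E'
from h import *
st(); go([.6105,-.104,.012],-4.6)
E
```

```text
t 44.48 [ 0.6111 -0.1041  0.0119] yaw -4.6 tilt 0.13 F [-0.1 -0.   0.5] op 0.0682 q [-20.  27.  99.   0.  54. -16.]
tiltfix [-0.03 -0.12  0.  ]
turn z -0.0 then [-0.06 -0.01 -0.01] rows 0.009345566383549393
```

Emit:
{"method": "step_arm", "body": {
  "claw": [0.5,0.5,0.5,0.5,0.5,0.5,0.5,0.5,0.5,0.5],
  "translation": [
    [0,0,0],
    [0,0,0],
    [0,0,0],
    [0,0,0],
    [0,0,-3],
    [0,0,-5.5],
    [0,0,-5.5],
    [0,0,-3],
    [0,0,-1],
    [0,0,0]
  ],
  "turn": [
    [0,0,0],
    [0,0,0],
    [0,0,0],
    [0,0,0],
    [0,0,0],
    [0,0,0],
    [0,0,0],
    [0,0,0],
    [0,0,0],
    [0,0,0]
  ]
}}

```text
time: 45.72
tcp_pos: [0.6088, -0.1035, 0.1946]
tcp_rot: [[0.997, -0.081, -0.003], [-0.081, -0.997, 0.002], [-0.003, -0.002, -1.0]]
ft_force: [0.5, -0.2, -2.0]
opening: 0.0449
```

Emit:
{"method": "step_arm", "body": {
  "claw": [0.5,0.5,0.5,0.5,0.5,0.5,0.5,0.5,0.5,0.5,0.5,0.5],
  "translation": [
    [0,0,0],
    [0,0,0],
    [0,0,0],
    [0,0,0],
    [0,0,0],
    [0,0,0],
    [0,0,0],
    [0,0,0],
    [0,0,0],
    [0,0,0],
    [0,0,0],
    [0,0,0]
  ],
  "turn": [
    [0,0,-10],
    [0,0,-10],
    [0,0,-10],
    [0,0,-10],
    [0,0,-10],
    [0,0,-10],
    [0,0,-10],
    [0,0,-10],
    [0,0,-10],
    [0,0,-8],
    [0,0,-3],
    [0,0,0]
  ]
}}

```text
time: 47.22
tcp_pos: [0.594, -0.0985, 0.1615]
tcp_rot: [[-0.168, 0.984, -0.051], [0.985, 0.169, 0.02], [0.028, -0.047, -0.998]]
ft_force: [0.1, -0.1, -2.6]
opening: 0.0451
```

```bash
python3 - <<'E'
from h import *
st(); go(ch(-.07,0,.19),A)
shot('wrist','w16.png')
E
```

```text
t 47.23 [ 0.594  -0.0985  0.1615] yaw 99.7 tilt 3.14 F [ 0.1 -0.1 -2.6] op 0.0451 q [ -20.   14.   98.    0.   71. -120.]
tiltfix [-2.69 -1.63 -0.  ]
turn z 0.4 then [24.56  2.43 -2.85] rows 4.00717619356838
```

View pics/w16.png

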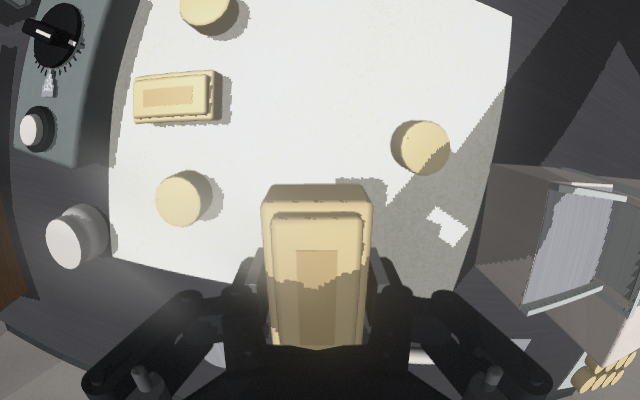

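Emit:
{"method": "step_arm", "body": {
  "claw": [0.5,0.5,0.5,0.5,0.5,0.5,0.5,0.5],
  "translation": [
    [0,0,-0.6],
    [4.4,0.4,-0.9],
    [5.5,0.5,-0.9],
    [5.5,0.6,-0.5],
    [4.5,0.4,0],
    [3,0.3,0],
    [1,0.1,0],
    [0,0,0]
  ],
  "turn": [
    [-2.7,-1.6,0.4],
    [0,0,0],
    [0,0,0],
    [0,0,0],
    [0,0,0],
    [0,0,0],
    [0,0,0],
    [0,0,0]
  ]
}}

```text
time: 48.28
tcp_pos: [0.5759, 0.1473, 0.1845]
tcp_rot: [[-0.152, 0.988, -0.008], [0.988, 0.152, 0.001], [0.002, -0.008, -1.0]]
ft_force: [0.6, -0.6, -0.3]
opening: 0.0453
```

```bash
python3 - <<'E'
from h import *
st(); go(ch(-.07,0,.115),A)
E
```

```text
t 48.27 [0.5759 0.1473 0.1845] yaw 98.8 tilt 0.48 F [ 0.6 -0.6 -0.3] op 0.0453 q [  3.  10. 100.   0.  71. -95.]
tiltfix [-0.46 -0.13 -0.  ]
turn z -0.5 then [0.01 0.25 6.95] rows 1.1224781739542995
```

Emit:
{"method": "step_arm", "body": {
  "claw": [0.5,0.5,0.5,0.5,0.5],
  "translation": [
    [0,0.2,1.5],
    [0.1,0.1,1.5],
    [0.1,0,1],
    [0,0,0.5],
    [0,0,0]
  ],
  "turn": [
    [-0.5,0,-0.5],
    [0,0,0],
    [0,0,0],
    [0,0,0],
    [0,0,0]
  ]
}}

```text
time: 48.9
tcp_pos: [0.5781, 0.1464, 0.1343]
tcp_rot: [[-0.156, 0.988, -0.003], [0.988, 0.156, 0.002], [0.002, -0.002, -1.0]]
ft_force: [0.1, -0.1, -1.0]
opening: 0.045
```

```bash
python3 - <<'E'
from h import *
st(); go(ch(-.07,0,.115),A)
E
```

```text
t 48.90 [0.5781 0.1464 0.1343] yaw 99.0 tilt 0.18 F [ 0.1 -0.1 -1. ] op 0.0450 q [  3.  14. 101.   0.  65. -96.]
tiltfix [-0.14 -0.11 -0.  ]
turn z -0.3 then [0.13 0.04 1.93] rows 0.3118301434631308
```

Emit:
{"method": "step_arm", "body": {
  "claw": [0.5,0.5,0.5,0.5,0.5,0.5],
  "translation": [
    [0.1,0,0.6],
    [0,0,0.5],
    [0,0,0.5],
    [0,0,0.3],
    [0,0,0.1],
    [0,0,0]
  ],
  "turn": [
    [-0.1,0,-0.3],
    [0,0,0],
    [0,0,0],
    [0,0,0],
    [0,0,0],
    [0,0,0]
  ]
}}

```text
time: 49.65
tcp_pos: [0.5787, 0.1477, 0.1141]
tcp_rot: [[-0.162, 0.987, 0.001], [0.987, 0.162, 0.002], [0.002, 0.002, -1.0]]
ft_force: [-0.2, -0.0, -1.1]
opening: 0.0455
```

```bash
python3 - <<'E'
from h import *
st(); go(ch(-.07,0,.1135),A)
E
```

```text
t 49.65 [0.5787 0.1477 0.1141] yaw 99.3 tilt 0.14 F [-0.2 -0.  -1.1] op 0.0455 q [  3.  15. 102.   0.  63. -96.]
tiltfix [ 0.1 -0.1  0. ]
turn z 0.0 then [ 0.02 -0.04  0.06] rows 0.01226297356811246
```

Emit:
{"method": "step_arm", "body": {
  "claw": [-0.4,-0.4,-0.4,-0.4,-0.4,-0.4,-0.4,-0.4],
  "translation": [
    [0,0,0],
    [0,0,0],
    [0,0,0],
    [0,0,-2],
    [0,0,-3],
    [0,0,-3],
    [0,0,-1],
    [0,0,0]
  ],
  "turn": [
    [0,0,0],
    [0,0,0],
    [0,0,0],
    [0,0,0],
    [0,0,0],
    [0,0,0],
    [0,0,0],
    [0,0,0]
  ]
}}

```text
time: 50.65
tcp_pos: [0.5804, 0.1477, 0.2132]
tcp_rot: [[-0.162, 0.987, 0.009], [0.987, 0.162, 0.002], [0.001, 0.009, -1.0]]
ft_force: [0.1, 0.3, -0.3]
opening: 0.0598
```

Emit:
{"method": "step_arm", "body": {
  "claw": [-0.2,-0.2,-0.2,-0.2,-0.2,-0.2,-0.2,-0.2,-0.2,-0.2,-0.2],
  "translation": [
    [0,0,0],
    [0,0,0],
    [0,0,0],
    [0,0,0],
    [0,0,0],
    [0,0,0],
    [0,0,0],
    [0,0,0],
    [0,0,0],
    [0,0,0],
    [0,0,0]
  ],
  "turn": [
    [0,0,10],
    [0,0,10],
    [0,0,10],
    [0,0,10],
    [0,0,10],
    [0,0,10],
    [0,0,10],
    [0,0,10],
    [0,0,6],
    [0,0,2],
    [0,0,0]
  ]
}}

```text
time: 52.02
tcp_pos: [0.5722, 0.147, 0.1971]
tcp_rot: [[0.989, 0.145, -0.018], [0.145, -0.989, 0.001], [-0.018, -0.003, -1.0]]
ft_force: [0.5, -0.4, 0.7]
opening: 0.0514
```

```bash
python3 - <<'E'
from h import *
st(); go(ch(-.125,0,.15),A-90)
shot('wrist','w17.png')
E
```

```text
t 52.02 [0.5722 0.147  0.1971] yaw 8.4 tilt 1.04 F [ 0.5 -0.4  0.7] op 0.0514 q [  3.   9. 100.   0.  72.  -5.]
tiltfix [-0.2   1.02  0.  ]
turn z -0.9 then [0.62 5.51 4.71] rows 1.1735222309217668
```

View pics/w17.png

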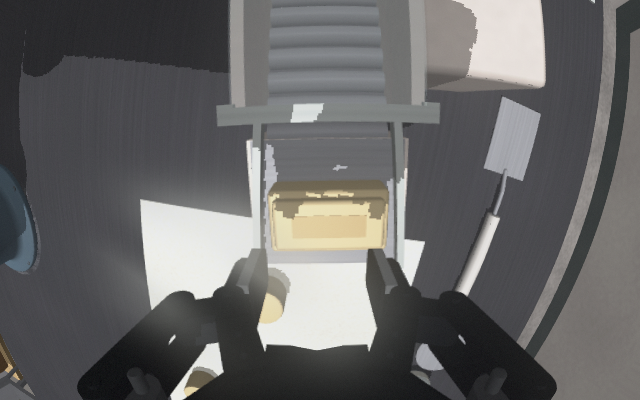

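Square on the ledge again.

Emit:
{"method": "step_arm", "body": {
  "claw": [-0.2,-0.2,-0.2,-0.2,-0.2,-0.2,-0.2],
  "translation": [
    [0,0,0],
    [0.4,2.5,0],
    [0.1,2.5,2],
    [0,0.6,2.2],
    [0,0,1.5],
    [0,0,0.5],
    [0,0,0]
  ],
  "turn": [
    [-0.1,1,-0.9],
    [0,0,0],
    [0,0,0],
    [0,0,0],
    [0,0,0],
    [0,0,0],
    [0,0,0]
  ]
}}

```text
time: 52.95
tcp_pos: [0.5863, 0.092, 0.1329]
tcp_rot: [[0.986, 0.168, 0.003], [0.168, -0.986, 0.002], [0.003, -0.001, -1.0]]
ft_force: [0.3, -0.0, 1.0]
opening: 0.0512
```

Emit:
{"method": "step_arm", "body": {
  "claw": [-0.2,-0.2,-0.2,-0.2],
  "translation": [
    [-0.1,0,0.7],
    [0,0,0.5],
    [0,0,0.3],
    [0,0,0]
  ],
  "turn": [
    [0,-0.2,0.4],
    [0,0,0],
    [0,0,0],
    [0,0,0]
  ]
}}

```text
time: 53.45
tcp_pos: [0.5862, 0.0926, 0.1186]
tcp_rot: [[0.987, 0.162, 0.002], [0.162, -0.987, 0.001], [0.002, -0.001, -1.0]]
ft_force: [-0.2, 0.5, 0.3]
opening: 0.0509
```

```bash
python3 - <<'E'
from h import *
st(); go(ch(-.013,0,.1165),A-90)
E
```

```text
t 53.45 [0.5862 0.0926 0.1186] yaw 9.3 tilt 0.14 F [-0.2  0.5  0.3] op 0.0509 q [ -2.  14. 102.   0.  63. -11.]
tiltfix [-0.05 -0.14  0.  ]
turn z 0.0 then [  0.11 -11.27   0.21] rows 1.8185799746731321
```

Emit:
{"method": "step_arm", "body": {
  "claw": [-0.2,-0.2,-0.2,-0.2,-0.2,-0.2,-0.2,-0.2,-0.2],
  "translation": [
    [0.1,-2,0.1],
    [0,-2,0],
    [0,-2,0],
    [0,-2,0],
    [0,-1.5,0],
    [0,-1,0],
    [0,0,0],
    [0,-0.1,0],
    [0,0,0]
  ],
  "turn": [
    [0,0,0],
    [0,0,0],
    [0,0,0],
    [0,0,0],
    [0,0,0],
    [0,0,0],
    [0,0,0],
    [0,0,0],
    [0,0,0]
  ]
}}

```text
time: 54.58
tcp_pos: [0.5694, 0.2034, 0.1184]
tcp_rot: [[0.986, 0.165, 0.004], [0.165, -0.986, -0.006], [0.003, 0.007, -1.0]]
ft_force: [-0.3, -0.9, 0.1]
opening: 0.0508
```

```bash
python3 - <<'E'
from h import *
st()
shot('wrist','w18.png')
E
```

```text
t 54.58 [0.5694 0.2034 0.1184] yaw 9.5 tilt 0.44 F [-0.3 -0.9  0.1] op 0.0508 q [  9.  16. 101.  -0.  63.  -0.]
```

View pics/w18.png

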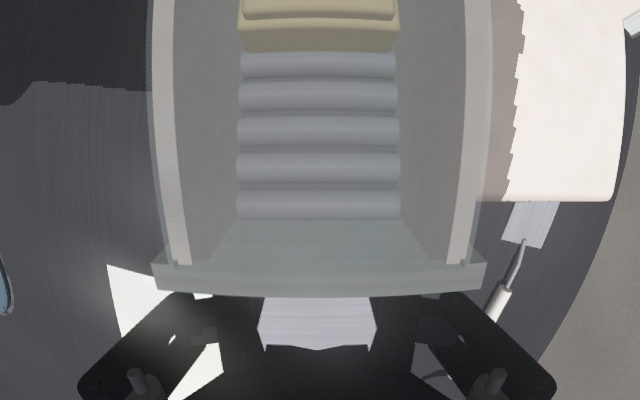

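Emit:
{"method": "step_arm", "body": {
  "claw": [-0.6,-0.6,-0.6,-0.6,-0.6],
  "translation": [
    [0,4,-1],
    [0,4,-3],
    [0,4,-2],
    [0,1,-1],
    [0,0,0]
  ],
  "turn": [
    [0,0,0],
    [0,0,0],
    [0,0,0],
    [0,0,0],
    [0,0,2.5]
  ]
}}

```text
time: 55.25
tcp_pos: [0.5906, 0.0746, 0.1904]
tcp_rot: [[0.993, 0.121, 0.003], [0.121, -0.993, -0.003], [0.003, 0.004, -1.0]]
ft_force: [-0.7, 0.3, 0.2]
opening: 0.0682
```

```bash
python3 - <<'E'
from h import *
st(); go([.517,-.2415,.12],7.2)
for b in bars('top'): print([round(float(t),1) for t in b[:7]],b[7])
E
```

```text
t 55.25 [0.5906 0.0746 0.1904] yaw 7.0 tilt 0.26 F [-0.7  0.3  0.2] op 0.0682 q [ -4.   9. 100.  -0.  70. -11.]
tiltfix [ 0.22 -0.14 -0.  ]
turn z -0.2 then [-11.26  30.43   7.04] rows 5.356070113606351
[739.8, -47.5, 65.1, 19.8, 89.6, 44.5, 137.0] [306. 152.]
[742.3, -169.5, 52.7, 15.1, -88.7, 49.2, 103.0] [348. 156.]
[611.2, -222.5, 46.5, 45.4, 6.7, 39.8, 240.0] [361. 204.]
[526.2, -8.3, 47.5, 47.3, -18.3, 39.8, 247.0] [281. 224.]
[516.2, -242.1, 83.6, 42.3, -82.5, 39.7, 455.0] [364. 238.]
[426.3, -223.5, 49.2, 46.4, 52.3, 40.1, 266.0] [354. 270.]
```

Emit:
{"method": "step_arm", "body": {
  "claw": [-0.6,-0.6,-0.6,-0.6,-0.6,-0.6,-0.6,-0.6],
  "translation": [
    [-1.6,4.4,1],
    [-1.9,5.2,1.2],
    [-1.9,5.2,1.2],
    [-1.9,5.2,1.2],
    [-1.8,5,1.1],
    [-1.2,3.2,0.7],
    [-0.4,1.2,0.3],
    [0,0,0]
  ],
  "turn": [
    [0.2,-0.1,-0.2],
    [0,0,0],
    [0,0,0],
    [0,0,0],
    [0,0,0],
    [0,0,0],
    [0,0,0],
    [0,0,0]
  ]
}}

```text
time: 56.3
tcp_pos: [0.5209, -0.2295, 0.1176]
tcp_rot: [[0.99, 0.138, -0.001], [0.138, -0.99, 0.008], [-0.0, -0.008, -1.0]]
ft_force: [-0.1, 0.2, -0.1]
opening: 0.068
```

```bash
python3 - <<'E'
from h import *
st(); go([.517,-.2415,.012],7.2)
shot('wrist','w19.png')
for b in bars('wrist'): print([round(float(t),1) for t in b[:7]],b[7])
E
```

```text
t 56.30 [ 0.5209 -0.2295  0.1176] yaw 7.9 tilt 0.44 F [-0.1  0.2 -0.1] op 0.0680 q [-35.  12. 106.   0.  63. -43.]
tiltfix [-0.44  0.01 -0.  ]
turn z 0.7 then [-0.54  1.14 10.56] rows 1.7156430593407022
[739.7, -49.5, 67.6, 20.6, 90.0, 43.6, 1268.0] [585.  61.]
[741.7, -169.3, 53.1, 16.4, -90.0, 46.1, 1107.0] [568. 184.]
[428.3, -223.7, 48.8, 48.5, -6.5, 40.1, 3051.0] [198. 190.]
[516.9, -241.3, 83.4, 46.1, -81.6, 40.0, 5799.0] [309. 223.]
[611.6, -222.3, 49.1, 48.3, -69.4, 39.9, 2831.0] [431. 220.]
[415.7, -317.0, 19.8, 4.0, 5.6, 42.3, 297.0] [183. 294.]
```

View pics/w19.png

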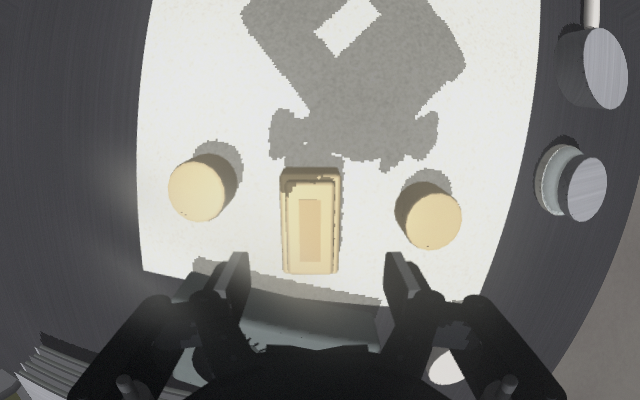

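Emit:
{"method": "step_arm", "body": {
  "claw": [-0.6,-0.6,-0.6,-0.6,-0.6,-0.6],
  "translation": [
    [-0.5,1.1,1.2],
    [0,0,1.5],
    [0,0,1.5],
    [0,0,1.2],
    [0,0,0.5],
    [0,0,0]
  ],
  "turn": [
    [-0.4,0,0.3],
    [0,0,0],
    [0,0,0],
    [0,0,0],
    [0,0,0],
    [0,0,0]
  ]
}}

```text
time: 57.15
tcp_pos: [0.5178, -0.2377, 0.0539]
tcp_rot: [[0.99, 0.138, -0.001], [0.138, -0.99, 0.001], [-0.001, -0.002, -1.0]]
ft_force: [0.3, -0.8, -0.1]
opening: 0.0684
```

```bash
python3 - <<'E'
from h import *
st(); go([.517,-.2415,.012],7.8)
E
```

```text
t 57.15 [ 0.5178 -0.2377  0.0539] yaw 7.9 tilt 0.11 F [ 0.3 -0.8 -0.1] op 0.0684 q [-36.  17. 107.   0.  56. -44.]
tiltfix [-0.09  0.06  0.  ]
turn z 0.1 then [-0.14  0.36  4.19] rows 0.678013856000258
```

Emit:
{"method": "step_arm", "body": {
  "claw": [-0.6,-0.6,-0.6,-0.6,-0.6],
  "translation": [
    [-0.1,0.4,1.4],
    [0,0,1.3],
    [0,0,0.9],
    [0,0,0.4],
    [0,0,0]
  ],
  "turn": [
    [0,0,0],
    [0,0,0],
    [0,0,0],
    [0,0,0],
    [0,0,0]
  ]
}}

```text
time: 57.78
tcp_pos: [0.5177, -0.2425, 0.0115]
tcp_rot: [[0.99, 0.138, -0.0], [0.138, -0.99, 0.001], [-0.0, -0.001, -1.0]]
ft_force: [-0.1, 0.3, 0.2]
opening: 0.0682
```

```bash
python3 - <<'E'
from h import *
st(); go([.517,-.2415,.012],7.8)
E
```

```text
t 57.77 [ 0.5177 -0.2425  0.0115] yaw 7.9 tilt 0.05 F [-0.1  0.3  0.2] op 0.0682 q [-36.  22. 107.   0.  52. -44.]
tiltfix [-0.04  0.02 -0.  ]
turn z 0.1 then [-0.06 -0.11 -0.05] rows 0.021066084245278734
```

Emit:
{"method": "step_arm", "body": {
  "claw": [0.5,0.5,0.5,0.5,0.5,0.5,0.5,0.5,0.5,0.5],
  "translation": [
    [0,0,0],
    [0,0,0],
    [0,0,0],
    [0,0,0],
    [0,0,-3],
    [0,0,-5.5],
    [0,0,-5.5],
    [0,0,-3],
    [0,0,-1],
    [0,0,0]
  ],
  "turn": [
    [0,0,0],
    [0,0,0],
    [0,0,0],
    [0,0,0],
    [0,0,0],
    [0,0,0],
    [0,0,0],
    [0,0,0],
    [0,0,0],
    [0,0,0]
  ]
}}

```text
time: 59.02
tcp_pos: [0.5163, -0.2414, 0.1946]
tcp_rot: [[0.99, 0.138, -0.004], [0.138, -0.99, 0.003], [-0.003, -0.004, -1.0]]
ft_force: [-0.1, 0.1, -2.1]
opening: 0.0448
```

Emit:
{"method": "step_arm", "body": {
  "claw": [0.5,0.5,0.5,0.5,0.5,0.5,0.5,0.5,0.5,0.5,0.5],
  "translation": [
    [0,0,0],
    [0,0,0],
    [0,0,0],
    [0,0,0],
    [0,0,0],
    [0,0,0],
    [0,0,0],
    [0,0,0],
    [0,0,0],
    [0,0,0],
    [0,0,0]
  ],
  "turn": [
    [0,0,-10],
    [0,0,-10],
    [0,0,-10],
    [0,0,-10],
    [0,0,-10],
    [0,0,-10],
    [0,0,-10],
    [0,0,-10],
    [0,0,-6],
    [0,0,-2],
    [0,0,0]
  ]
}}

```text
time: 60.4
tcp_pos: [0.5045, -0.2332, 0.1657]
tcp_rot: [[-0.153, 0.987, -0.042], [0.988, 0.154, 0.031], [0.037, -0.036, -0.999]]
ft_force: [-1.1, 0.3, -0.9]
opening: 0.0455
```

```bash
python3 - <<'E'
from h import *
st(); go(ch(-.07,0,.19),A)
shot('wrist','w20.png')
E
```

```text
t 60.40 [ 0.5045 -0.2332  0.1657] yaw 98.8 tilt 2.98 F [-1.1  0.3 -0.9] op 0.0455 q [ -37.    8.  105.    0.   71. -135.]
tiltfix [-2.08 -2.14  0.  ]
turn z -0.5 then [36.41 13.44 -2.43] rows 6.272199907754847
```

View pics/w20.png

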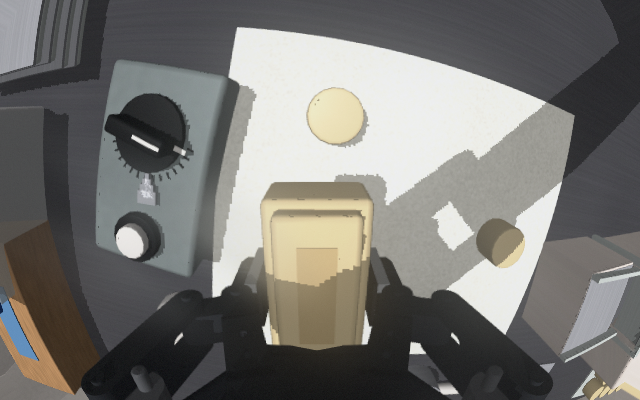

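Emit:
{"method": "step_arm", "body": {
  "claw": [0.5,0.5,0.5,0.5,0.5,0.5,0.5,0.5,0.5,0.5],
  "translation": [
    [0,0,-0.6],
    [4.2,1.5,-0.8],
    [5.4,2,-0.8],
    [5.5,2,-0.5],
    [5.5,2,0],
    [5.5,2,0],
    [4.8,1.8,0],
    [3.2,1.2,0],
    [1.1,0.4,0],
    [0,0,0]
  ],
  "turn": [
    [-2.1,-2.1,-0.5],
    [0,0,0],
    [0,0,0],
    [0,0,0],
    [0,0,0],
    [0,0,0],
    [0,0,0],
    [0,0,0],
    [0,0,0],
    [0,0,0]
  ]
}}

```text
time: 61.7
tcp_pos: [0.5751, 0.1455, 0.1861]
tcp_rot: [[-0.153, 0.988, -0.009], [0.988, 0.153, 0.003], [0.004, -0.008, -1.0]]
ft_force: [0.5, -0.4, -1.0]
opening: 0.0448
```

```bash
python3 - <<'E'
from h import *
st(); go(ch(-.07,-.001,.115),A)
E
```

```text
t 61.70 [0.5751 0.1455 0.1861] yaw 98.8 tilt 0.53 F [ 0.5 -0.4 -1. ] op 0.0448 q [  3.  10. 100.   0.  71. -96.]
tiltfix [-0.48 -0.23  0.  ]
turn z -0.5 then [0.18 0.45 7.11] rows 1.148858409175618
```

Emit:
{"method": "step_arm", "body": {
  "claw": [0.5,0.5,0.5,0.5,0.5],
  "translation": [
    [0.2,0.4,1.5],
    [0.1,0.1,1.5],
    [0.1,0,1],
    [0,0,0.5],
    [0,0,0]
  ],
  "turn": [
    [-0.5,-0.2,-0.5],
    [0,0,0],
    [0,0,0],
    [0,0,0],
    [0,0,0]
  ]
}}

```text
time: 62.32
tcp_pos: [0.5785, 0.1467, 0.1359]
tcp_rot: [[-0.157, 0.988, -0.003], [0.988, 0.157, -0.001], [-0.0, -0.003, -1.0]]
ft_force: [-0.3, -0.8, -2.0]
opening: 0.0455
```

```bash
python3 - <<'E'
from h import *
st(); go(ch(-.07,-.001,.115),A)
E
```

```text
t 62.33 [0.5785 0.1467 0.1359] yaw 99.1 tilt 0.17 F [-0.3 -0.8 -2. ] op 0.0455 q [  3.  14. 101.  -0.  65. -96.]
tiltfix [-0.17  0.01 -0.  ]
turn z -0.2 then [0.11 0.1  2.09] rows 0.33768472093916796
```

Emit:
{"method": "step_arm", "body": {
  "claw": [0.5,0.5,0.5,0.5,0.5,0.5],
  "translation": [
    [0.1,0.1,0.7],
    [0,0,0.6],
    [0,0,0.5],
    [0,0,0.3],
    [0,0,0.1],
    [0,0,0]
  ],
  "turn": [
    [-0.1,0,-0.2],
    [0,0,0],
    [0,0,0],
    [0,0,0],
    [0,0,0],
    [0,0,0]
  ]
}}

```text
time: 63.08
tcp_pos: [0.5802, 0.148, 0.1135]
tcp_rot: [[-0.161, 0.987, 0.001], [0.987, 0.161, -0.0], [-0.0, 0.001, -1.0]]
ft_force: [0.8, -0.4, -1.1]
opening: 0.0447
```

```bash
python3 - <<'E'
from h import *
st(); go(ch(-.07,-.001,.1135),A)
E
```

```text
t 63.08 [0.5802 0.148  0.1135] yaw 99.3 tilt 0.07 F [ 0.8 -0.4 -1.1] op 0.0447 q [  3.  15. 102.  -0.  63. -96.]
tiltfix [0.07 0.02 0.  ]
turn z -0.0 then [ 0.01 -0.09  0.  ] rows 0.014150918810670732
```

Emit:
{"method": "step_arm", "body": {
  "claw": [-0.4,-0.4,-0.4,-0.4,-0.4,-0.4,-0.4,-0.4],
  "translation": [
    [0,0,0],
    [0,0,0],
    [0,0,0],
    [0,0,-2],
    [0,0,-3],
    [0,0,-3],
    [0,0,-1],
    [0,0,0]
  ],
  "turn": [
    [0,0,0],
    [0,0,0],
    [0,0,0],
    [0,0,0],
    [0,0,0],
    [0,0,0],
    [0,0,0],
    [0,0,0]
  ]
}}

```text
time: 64.08
tcp_pos: [0.5819, 0.1482, 0.2127]
tcp_rot: [[-0.161, 0.987, 0.008], [0.987, 0.161, 0.0], [-0.001, 0.008, -1.0]]
ft_force: [-1.0, 0.3, -0.5]
opening: 0.0598
```

Emit:
{"method": "step_arm", "body": {
  "claw": [-0.2,-0.2,-0.2,-0.2,-0.2,-0.2,-0.2,-0.2,-0.2,-0.2,-0.2],
  "translation": [
    [0,0,0],
    [0,0,0],
    [0,0,0],
    [0,0,0],
    [0,0,0],
    [0,0,0],
    [0,0,0],
    [0,0,0],
    [0,0,0],
    [0,0,0],
    [0,0,0]
  ],
  "turn": [
    [0,0,10],
    [0,0,10],
    [0,0,10],
    [0,0,10],
    [0,0,10],
    [0,0,10],
    [0,0,10],
    [0,0,10],
    [0,0,6],
    [0,0,2],
    [0,0,0]
  ]
}}

```text
time: 65.45
tcp_pos: [0.5737, 0.1475, 0.1965]
tcp_rot: [[0.989, 0.144, -0.018], [0.144, -0.99, -0.001], [-0.018, -0.001, -1.0]]
ft_force: [0.7, 0.3, -0.1]
opening: 0.0511
```

```bash
python3 - <<'E'
from h import *
st(); go(ch(-.125,0,.15),A-90)
shot('wrist','w21.png')
E
```

```text
t 65.45 [0.5737 0.1475 0.1965] yaw 8.3 tilt 1.05 F [ 0.7  0.3 -0.1] op 0.0511 q [ 3.  9. 99. -0. 72. -5.]
tiltfix [-0.08  1.05  0.  ]
turn z -1.0 then [0.46 5.54 4.65] rows 1.1692158292414756
```

View pics/w21.png

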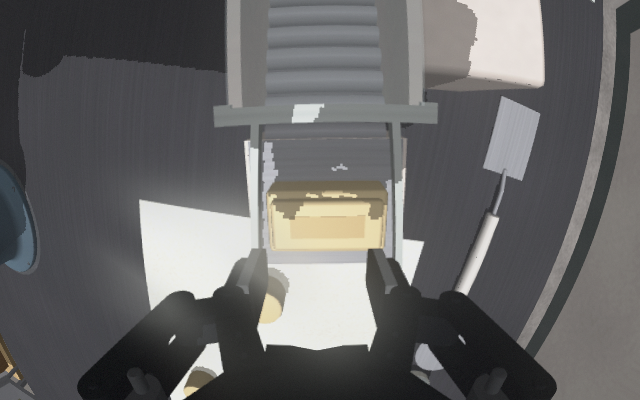

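Emit:
{"method": "step_arm", "body": {
  "claw": [-0.2,-0.2,-0.2,-0.2,-0.2,-0.2,-0.2],
  "translation": [
    [0,0,0],
    [0.4,2.5,0],
    [0.1,2.5,2],
    [0,0.6,2.2],
    [0,0,1.5],
    [0,0,0.5],
    [0,0,0]
  ],
  "turn": [
    [-0.1,1,-1],
    [0,0,0],
    [0,0,0],
    [0,0,0],
    [0,0,0],
    [0,0,0],
    [0,0,0]
  ]
}}

```text
time: 66.38
tcp_pos: [0.5878, 0.0924, 0.1325]
tcp_rot: [[0.986, 0.169, 0.003], [0.169, -0.986, -0.0], [0.003, 0.001, -1.0]]
ft_force: [0.3, 0.5, -0.1]
opening: 0.0514
```

Emit:
{"method": "step_arm", "body": {
  "claw": [-0.2,-0.2,-0.2,-0.2],
  "translation": [
    [-0.1,0,0.7],
    [0,0,0.5],
    [0,0,0.3],
    [0,0,0]
  ],
  "turn": [
    [0,-0.2,0.4],
    [0,0,0],
    [0,0,0],
    [0,0,0]
  ]
}}

```text
time: 66.88
tcp_pos: [0.5877, 0.093, 0.1182]
tcp_rot: [[0.987, 0.163, 0.002], [0.163, -0.987, -0.001], [0.002, 0.001, -1.0]]
ft_force: [0.1, -0.4, -0.6]
opening: 0.0514
```

```bash
python3 - <<'E'
from h import *
st(); go(ch(-.013,0,.1165),A-90)
E
```

```text
t 66.88 [0.5877 0.093  0.1182] yaw 9.4 tilt 0.14 F [ 0.1 -0.4 -0.6] op 0.0514 q [ -2.  15. 102.  -0.  63. -11.]
tiltfix [ 0.08 -0.11  0.  ]
turn z 0.1 then [ -0.04 -11.26   0.17] rows 1.816248408089577
```

Emit:
{"method": "step_arm", "body": {
  "claw": [-0.2,-0.2,-0.2,-0.2,-0.2,-0.2,-0.2,-0.2,-0.2],
  "translation": [
    [0,-2,0.1],
    [0,-2,0],
    [0,-2,0],
    [0,-2,0],
    [0,-1.5,0],
    [0,-1,0],
    [0,0,0],
    [0,-0.1,0],
    [0,0,0]
  ],
  "turn": [
    [0,0,0],
    [0,0,0],
    [0,0,0],
    [0,0,0],
    [0,0,0],
    [0,0,0],
    [0,0,0],
    [0,0,0],
    [0,0,0]
  ]
}}

```text
time: 68.0
tcp_pos: [0.5698, 0.2033, 0.1177]
tcp_rot: [[0.986, 0.165, 0.004], [0.165, -0.986, -0.009], [0.002, 0.009, -1.0]]
ft_force: [-0.3, 0.5, 0.1]
opening: 0.0515
```

Emit:
{"method": "step_arm", "body": {
  "claw": [-0.2,-0.2,-0.2,-0.2,-0.2],
  "translation": [
    [0,4,-1],
    [0,4,-3],
    [0,4,-2],
    [0,1,-1],
    [0,0,0]
  ],
  "turn": [
    [0,0,0],
    [0,0,0],
    [0,0,0],
    [0,0,0],
    [0,0,0]
  ]
}}

```text
time: 68.62
tcp_pos: [0.5909, 0.0749, 0.1897]
tcp_rot: [[0.986, 0.166, 0.002], [0.166, -0.986, -0.006], [0.001, 0.006, -1.0]]
ft_force: [0.2, 1.3, -0.1]
opening: 0.051
```

```bash
python3 - <<'E'
from h import *
st()
shot('wrist','w22.png'); im,_,_=shot('top'); cv2.imwrite('pics/t22.png',cv2.resize(im[100:320,40:460],(798,418),interpolation=2))
E
```

```text
t 68.62 [0.5909 0.0749 0.1897] yaw 9.5 tilt 0.36 F [ 0.2  1.3 -0.1] op 0.0510 q [ -4.  10. 100.  -0.  70. -13.]
```

View pics/w22.png

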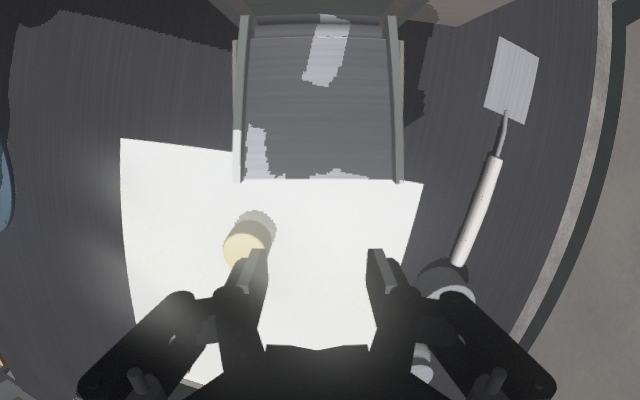

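View pics/t22.png

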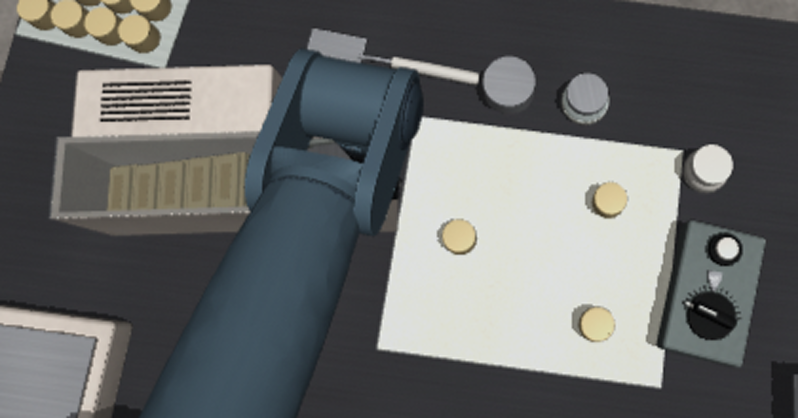

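```bash
python3 - <<'E'
from h import *
go([.46,-.29,.24],25)
E
```

```text
tiltfix [ 0.33  0.07 -0.  ]
turn z -15.4 then [-27.24  27.65  -5.17] rows 6.315442211232578
```

Emit:
{"method": "step_arm", "body": {
  "claw": [-0.2,-0.2,-0.2,-0.2,-0.2,-0.2,-0.2,-0.2,-0.2,-0.2,-0.2,-0.2],
  "translation": [
    [0,0,-1],
    [0,0,-1],
    [-2.8,2.8,-1],
    [-3.8,3.9,-1],
    [-4,4.1,-1],
    [-4,4.1,0],
    [-4,4.1,0],
    [-4,4,0],
    [-2.6,2.6,0],
    [-1,1,0],
    [-0.4,0.4,0],
    [0,0,0]
  ],
  "turn": [
    [0.3,0,-9],
    [0,0,-6],
    [0,0,0],
    [0,0,0],
    [0,0,0],
    [0,0,0],
    [0,0,0],
    [0,0,0],
    [0,0,0],
    [0,0,0],
    [0,0,0],
    [0,0,0]
  ]
}}

```text
time: 70.22
tcp_pos: [0.4618, -0.2757, 0.2266]
tcp_rot: [[0.895, 0.445, -0.02], [0.446, -0.895, 0.011], [-0.013, -0.019, -1.0]]
ft_force: [-0.9, 0.5, 0.2]
opening: 0.0513
```

```bash
python3 - <<'E'
from h import *
st(); im,d,W=shot('wrist','w23.png'); np.save('/tmp/w23.npy',W)
im,_,_=shot('top'); cv2.imwrite('pics/t23.png',cv2.resize(im[100:320,40:460],(798,418),interpolation=2))
E
```

```text
t 70.22 [ 0.4618 -0.2757  0.2266] yaw 26.5 tilt 1.30 F [-0.9  0.5  0.2] op 0.0513 q [-43.   0. 106.  -0.  75. -69.]
```

View pics/w23.png

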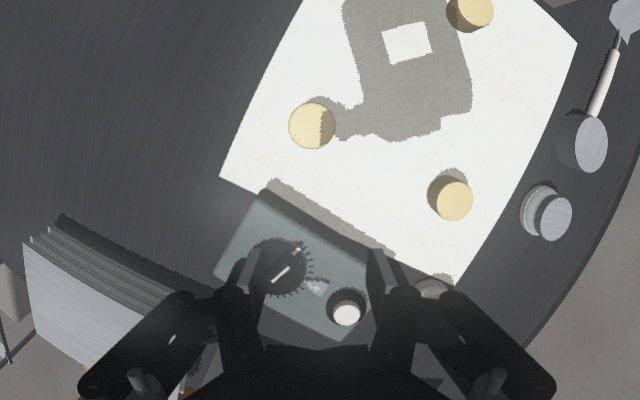

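View pics/t23.png

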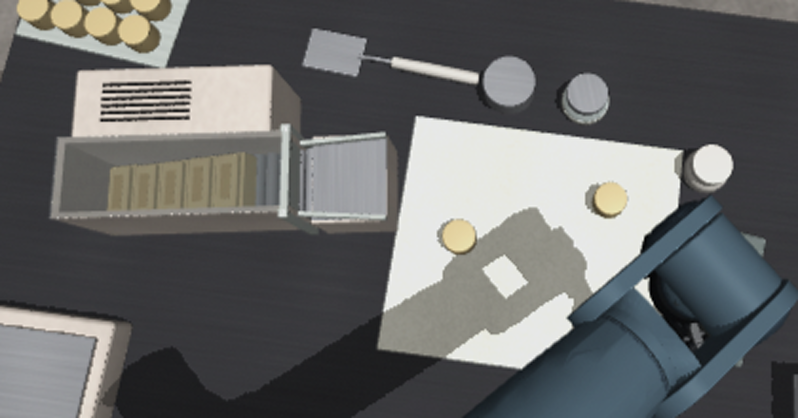

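```bash
python3 - <<'E'
from h import *
W=np.load('/tmp/w23.npy'); im=cv2.imread('pics/w23.png')
cv2.imwrite('pics/c23.png',cv2.resize(im[230:335,240:370],None,fx=6,fy=5.7,interpolation=cv2.INTER_CUBIC))
for n in ('w23','topW','sceneW'):
    W=np.load(f'/tmp/{n}.npy'); x,y,z=[W[...,k] for k in range(3)]
    m=(z>.083)&(z<.098)&(x>.38)&(x<.54)&(y>-.45)&(y<-.30)
    P=W[m]; print(n,len(P),cv2.minAreaRect((P[:,:2]*1000).astype(np.float32)),np.median(P[:,2]))
    m=(z>.068)&(z<.08)&(x>.48)&(x<.6)&(y>-.45)&(y<-.30)
    P=W[m]; 
    if len(P)>5: print(' btn',len(P),cv2.minEnclosingCircle((P[:,:2]*1000).astype(np.float32)),np.median(P[:,2]),np.median(P,0))
    m=(z>.050)&(z<.058)&(x>.35)&(x<.62)&(y>-.48)&(y<-.29)
    P=W[m]; print(' pod',cv2.minAreaRect((P[:,:2]*1000).astype(np.float32)))
W=np.load('/tmp/w23.npy')
for u,v in [(282,265),(299,247),(305,284),(313,286),(347,315)]: print(u,v,W[v,u].round(4))
E
```

```text
w23 482 ((461.27880859375, -372.3276672363281), (44.170738220214844, 16.68386459350586), 69.76544189453125) 0.08984224905337054
 btn 582 ((554.3153076171875, -390.4277038574219), 22.210233688354492) 0.07671312731496585 [ 0.55279031 -0.38750929  0.07671313]
 pod ((492.976806640625, -383.324462890625), (116.92430114746094, 189.33657836914062), 83.41123962402344)
topW 134 ((457.9468078613281, -379.11895751953125), (57.877174377441406, 15.03929328918457), 70.90913391113281) 0.08981025847692747
 btn 143 ((554.0794067382812, -390.0599365234375), 23.245853424072266) 0.0760816579060366 [ 0.55354499 -0.38924664  0.07608166]
 pod ((492.8792419433594, -383.4141845703125), (115.89264678955078, 189.3386688232422), 83.57585144042969)
sceneW 208 ((462.09893798828125, -379.82720947265625), (57.03467559814453, 16.835922241210938), 71.88375854492188) 0.08925963493154948
 btn 230 ((557.927734375, -390.58026123046875), 22.555082321166992) 0.07594365753515636 [ 0.56068458 -0.391514    0.07594366]
 pod ((496.71124267578125, -384.2706298828125), (115.40413665771484, 190.59405517578125), 83.32438659667969)
282 265 [ 0.4612 -0.3564  0.0896]
299 247 [ 0.4727 -0.3461  0.0547]
305 284 [ 0.4984 -0.3841  0.0581]
313 286 [ 0.5074 -0.3815  0.0597]
347 315 [ 0.5554 -0.3902  0.0768]
```

View pics/c23.png

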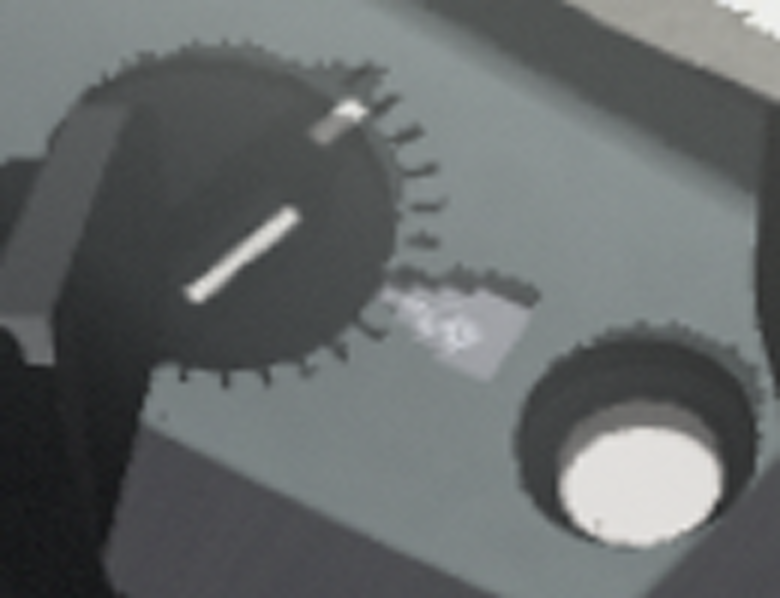

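```bash
python3 - <<'E'
from h import *
W=np.load('/tmp/w23.npy'); ax=np.array([.4585,-.3791])
for n,pts in (('w23',[(304,281),(303,281),(302,280),(305,282),(308,283),(322,283),(317,292)]),('topW',[(416,251),(416,252),(416,248),(413,243),(419,244)])):
    W=np.load(f'/tmp/{n}.npy')
    for u,v in pts:
        p=W[v,u]; d=p[:2]-ax; print(n,u,v,p.round(4),'r %.1f ang %.1f'%(np.hypot(*d)*1000,np.degrees(np.arctan2(d[1],d[0]))))
# index pixels by height & brightness in w23
W=np.load('/tmp/w23.npy'); im=cv2.imread('pics/w23.png').astype(int)
d=W[...,:2]-ax; r=np.hypot(d[...,0],d[...,1]); a=np.degrees(np.arctan2(d[...,1],d[...,0]))
m=(r>.036)&(r<.075)&(abs(a)<40)&(W[...,2]<.066)&(W[...,2]>.0575)
print(m.sum(),'index: r',np.percentile(r[m],[1,50,99]),'a',np.percentile(a[m],[5,50,95]), 'ctr ang by r:')
for lo in np.arange(.038,.07,.004):
    q=m&(r>=lo)&(r<lo+.004)
    if q.sum()>1: print(round(lo,3),q.sum(),a[q].mean().round(1),a[q].min().round(1),a[q].max().round(1))
E
```

```text
w23 304 281 [ 0.4952 -0.3798  0.0603] r 36.7 ang -1.1
w23 303 281 [ 0.494  -0.3799  0.0611] r 35.5 ang -1.2
w23 302 280 [nan nan nan] r nan ang nan
w23 305 282 [ 0.4969 -0.3809  0.0596] r 38.5 ang -2.6
w23 308 283 [ 0.5004 -0.3802  0.0601] r 42.0 ang -1.6
w23 322 283 [ 0.5148 -0.3734  0.0593] r 56.6 ang 5.7
w23 317 292 [ 0.5151 -0.3867  0.06  ] r 57.1 ang -7.6
topW 416 251 [ 0.4982 -0.3824  0.0569] r 39.8 ang -4.7
topW 416 252 [ 0.4951 -0.3817  0.0603] r 36.7 ang -4.1
topW 416 248 [ 0.506  -0.3813  0.0586] r 47.6 ang -2.6
topW 413 243 [ 0.5182 -0.3717  0.0602] r 60.2 ang 7.0
topW 419 244 [ 0.5176 -0.3879  0.061 ] r 59.7 ang -8.5
298 index: r [0.03670568 0.05447102 0.07480429] a [-9.67316288 -1.49433716  7.42333782] ctr ang by r:
0.038 21 -1.3 -8.6 5.6
0.042 25 -0.1 -6.9 8.1
0.046 39 -0.5 -9.7 7.0
0.05 51 -0.6 -11.9 9.3
0.054 49 0.0 -10.3 9.0
0.058 51 -1.3 -10.7 8.3
0.062 24 -1.3 -11.1 7.6
0.07 11 -5.4 -7.7 -2.3
```

Emit:
{"method": "step_arm", "body": {
  "claw": [-0.1,-0.1,-0.1,-0.1,-0.1,-0.1],
  "translation": [
    [0,0,0],
    [0,0,0],
    [0,0,0],
    [0,0,0],
    [0,0,0],
    [0,0,0]
  ],
  "turn": [
    [-1,0.8,10],
    [0,0,10],
    [0,0,10],
    [0,0,9],
    [0,0,4],
    [0,0,0]
  ]
}}

```text
time: 71.08
tcp_pos: [0.4645, -0.2695, 0.227]
tcp_rot: [[0.954, -0.299, 0.001], [-0.299, -0.954, 0.0], [0.001, -0.0, -1.0]]
ft_force: [0.7, 0.4, 0.1]
opening: 0.047
```

```bash
python3 - <<'E'
from h import *
st(); go([.459,-.379,.13],-19)
E
```

```text
t 71.08 [ 0.4645 -0.2695  0.227 ] yaw -17.4 tilt 0.08 F [0.7 0.4 0.1] op 0.0470 q [-42.  -1. 106.   0.  74. -25.]
tiltfix [-0.03 -0.07 -0.  ]
turn z 1.6 then [ 3.04 10.53  9.7 ] rows 2.360603701047404
```

Emit:
{"method": "step_arm", "body": {
  "claw": [-0.1,-0.1,-0.1,-0.1,-0.1,-0.1],
  "translation": [
    [0.9,3,2.6],
    [1,3.3,2.8],
    [0.7,2.5,2.4],
    [0.3,1.2,1.2],
    [0.1,0.4,0.4],
    [0,0,0]
  ],
  "turn": [
    [0,0,1.6],
    [0,0,0],
    [0,0,0],
    [0,0,0],
    [0,0,0],
    [0,0,0]
  ]
}}

```text
time: 71.82
tcp_pos: [0.4637, -0.378, 0.1331]
tcp_rot: [[0.949, -0.314, 0.005], [-0.314, -0.949, -0.002], [0.006, 0.0, -1.0]]
ft_force: [-0.4, 0.5, 0.5]
opening: 0.047
```

```bash
python3 - <<'E'
from h import *
st(); go([.459,-.379,.076],-19)
im,d,W=shot('wrist','w24.png')
x,y,z=[W[...,k] for k in range(3)]
m=(z>.085)&(z<.095)&(x>.41)&(x<.51)&(y>-.43)&(y<-.33)
P=W[m]; print(len(P),cv2.minAreaRect((P[:,:2]*1000).astype(np.float32)))
E
```

```text
t 71.83 [ 0.4637 -0.378   0.1331] yaw -18.3 tilt 0.34 F [-0.4  0.5  0.5] op 0.0470 q [-50.  14. 101.   0.  65. -32.]
tiltfix [ 0.02 -0.34 -0.  ]
turn z 0.7 then [-0.41  0.24  5.71] rows 0.9235434841051262
1930 ((459.2518005371094, -379.1679382324219), (57.52446365356445, 14.82995319366455), 70.8985366821289)
```

View pics/w24.png

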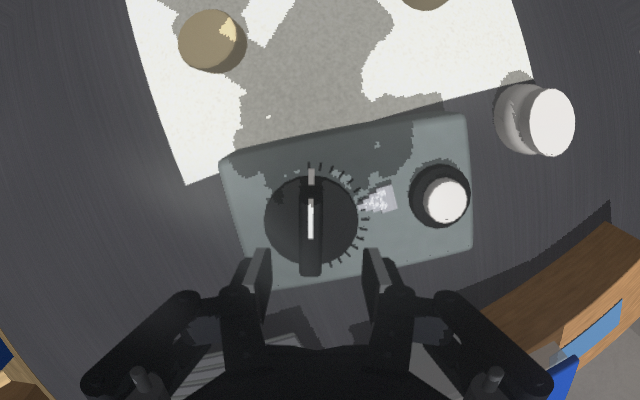

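```bash
python3 - <<'E'
from h import *
im,d,W=shot('wrist'); cv2.imwrite('pics/c25.png',cv2.resize(im[155:285,250:420],None,fx=4.4,fy=4.4,interpolation=cv2.INTER_CUBIC)); np.save('/tmp/w25.npy',W)
ax=np.array([.4593,-.3792])
d=W[...,:2]-ax; r=np.hypot(d[...,0],d[...,1]); a=np.degrees(np.arctan2(d[...,1],d[...,0]))
m=(r>.036)&(r<.072)&(abs(a)<40)&(W[...,2]<.066)&(W[...,2]>.0575)
for lo in np.arange(.036,.07,.004):
    q=m&(r>=lo)&(r<lo+.004)
    if q.sum()>1: print(round(lo,3),q.sum(),a[q].mean().round(1),a[q].min().round(1),a[q].max().round(1))
E
```

```text
0.036 42 -0.9 -7.5 5.5
0.04 73 -0.7 -7.5 5.4
0.044 100 -0.5 -9.4 7.7
0.048 117 -0.6 -12.5 9.9
0.052 140 -0.5 -11.2 9.7
0.056 147 -0.6 -10.8 8.7
0.06 101 -0.4 -10.3 8.1
```

View pics/c25.png

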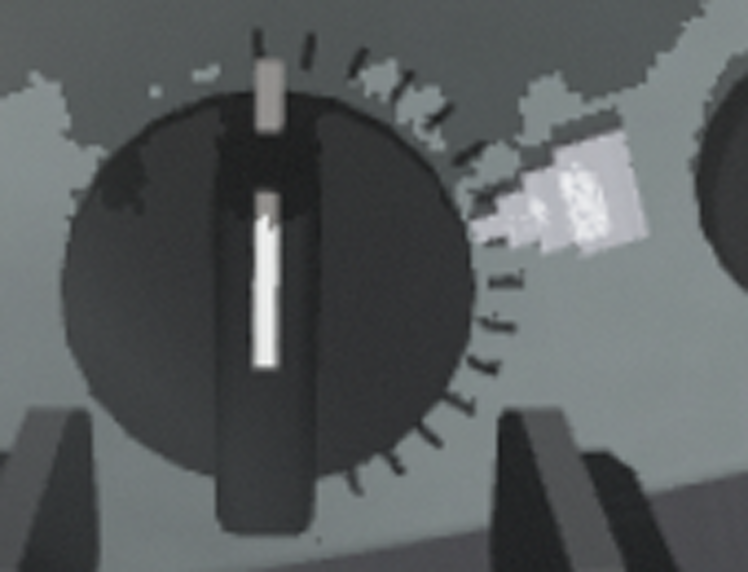

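Emit:
{"method": "step_arm", "body": {
  "claw": [-0.1,-0.1,-0.1,-0.1,-0.1],
  "translation": [
    [-0.4,0.1,1],
    [0,0,1.2],
    [0,0,0.8],
    [0,0,0.3],
    [0,0,0]
  ],
  "turn": [
    [0,-0.3,0.7],
    [0,0,0],
    [0,0,0],
    [0,0,0],
    [0,0,0]
  ]
}}

```text
time: 72.55
tcp_pos: [0.46, -0.3767, 0.0991]
tcp_rot: [[0.946, -0.325, 0.001], [-0.325, -0.946, -0.002], [0.002, 0.001, -1.0]]
ft_force: [-0.9, -1.2, -0.4]
opening: 0.0464
```

```bash
python3 - <<'E'
from h import *
st(); go([.4593,-.3792,.076],-19.1)
E
```

```text
t 72.55 [ 0.46   -0.3767  0.0991] yaw -19.0 tilt 0.13 F [-0.9 -1.2 -0.4] op 0.0464 q [-50.  16. 103.  -0.  61. -31.]
tiltfix [ 0.07 -0.11 -0.  ]
turn z 0.1 then [0.01 0.26 2.31] rows 0.3748975525076221
```

Emit:
{"method": "step_arm", "body": {
  "claw": [-0.1,-0.1,-0.1,-0.1,-0.1],
  "translation": [
    [0,0.3,0.8],
    [0,0,0.8],
    [0,0,0.4],
    [0,0,0.2],
    [0,0,0]
  ],
  "turn": [
    [0,0,0],
    [0,0,0],
    [0,0,0],
    [0,0,0],
    [0,0,0]
  ]
}}

```text
time: 73.18
tcp_pos: [0.4592, -0.3802, 0.0758]
tcp_rot: [[0.946, -0.325, 0.002], [-0.325, -0.946, -0.002], [0.002, 0.002, -1.0]]
ft_force: [-0.1, 1.1, -0.1]
opening: 0.0469
```

```bash
python3 - <<'E'
from h import *
st(); go([.4593,-.3792,.076],-19.1)
E
```

```text
t 73.17 [ 0.4592 -0.3802  0.0758] yaw -19.0 tilt 0.17 F [-0.1  1.1 -0.1] op 0.0469 q [-51.  18. 103.  -0.  59. -32.]
tiltfix [ 0.09 -0.14 -0.  ]
turn z 0.1 then [-0.02 -0.09 -0.02] rows 0.015808716154469122
```

Emit:
{"method": "step_arm", "body": {
  "claw": [1,1,1,1],
  "translation": [
    [0,-0.1,0],
    [0,0,0],
    [0,0,0],
    [0,0,0]
  ],
  "turn": [
    [0,0,0],
    [0,0,0],
    [0,0,0],
    [0,0,0]
  ],
  "newtons": 30
}}

```text
time: 73.68
tcp_pos: [0.4594, -0.3791, 0.0763]
tcp_rot: [[0.946, -0.325, 0.001], [-0.325, -0.946, -0.002], [0.002, 0.002, -1.0]]
ft_force: [0.3, 0.4, -0.3]
opening: 0.0144
```

Emit:
{"method": "step_arm", "body": {
  "claw": [1,1,1],
  "translation": [
    [0,0,0],
    [0,0,0],
    [0,0,0]
  ],
  "turn": [
    [0,0,5],
    [0,0,5],
    [0,0,0]
  ]
}}

```text
time: 74.05
tcp_pos: [0.4595, -0.3791, 0.0763]
tcp_rot: [[0.873, -0.488, 0.002], [-0.488, -0.873, -0.003], [0.003, 0.002, -1.0]]
ft_force: [-0.2, -1.1, -0.7]
opening: 0.0144
```

```bash
python3 - <<'E'
from h import *
st(); go([.4593,-.3792,.076],-90.6)
E
```

```text
t 74.05 [ 0.4595 -0.3791  0.0763] yaw -29.2 tilt 0.17 F [-0.2 -1.1 -0.7] op 0.0144 q [-50.  18. 103.  -0.  59. -21.]
tiltfix [ 0.09 -0.15 -0.  ]
turn z 61.4 then [0.01 0.02 0.03] rows 0.005785604413098431
```

Clean. Next, most of the remaining turn.

Emit:
{"method": "step_arm", "body": {
  "claw": [1,1,1,1,1,1,1,1],
  "translation": [
    [0,0,0],
    [0,0,0],
    [0,0,0],
    [0,0,0],
    [0,0,0],
    [0,0,0],
    [0,0,0],
    [0,0,0]
  ],
  "turn": [
    [0,0,5],
    [0,0,5],
    [0,0,5],
    [0,0,5],
    [0,0,5],
    [0,0,5],
    [0,0,3],
    [0,0,0]
  ]
}}

```text
time: 75.05
tcp_pos: [0.4597, -0.3795, 0.0763]
tcp_rot: [[0.462, -0.887, 0.002], [-0.887, -0.462, -0.004], [0.004, 0.0, -1.0]]
ft_force: [-0.9, 0.7, -0.1]
opening: 0.0146
```

```bash
python3 - <<'E'
from h import *
st(); go([.4593,-.3792,.076],-90.6)
E
```

```text
t 75.05 [ 0.4597 -0.3795  0.0763] yaw -62.5 tilt 0.24 F [-0.9  0.7 -0.1] op 0.0146 q [-50.  18. 103.  -0.  59.  12.]
tiltfix [ 0.   -0.24  0.  ]
turn z 28.1 then [-0.03  0.04  0.03] rows 0.009351812453619839
```

Emit:
{"method": "step_arm", "body": {
  "claw": [1,1,1,1,1,1,1],
  "translation": [
    [0,0,0],
    [0,0,0],
    [0,0,0],
    [0,0,0],
    [0,0,0],
    [0,0,0],
    [0,0,0]
  ],
  "turn": [
    [0,0,5],
    [0,0,5],
    [0,0,5],
    [0,0,5],
    [0,0,5],
    [0,0,2.5],
    [0,0,0]
  ]
}}

```text
time: 75.92
tcp_pos: [0.4598, -0.3798, 0.0763]
tcp_rot: [[-0.001, -1.0, 0.002], [-1.0, 0.0, -0.005], [0.005, -0.002, -1.0]]
ft_force: [0.9, 0.1, -0.2]
opening: 0.0145
```

```bash
python3 - <<'E'
from h import *
st(); go([.4593,-.3792,.076],-90.6)
shot('wrist','w26.png')
E
```

```text
t 75.92 [ 0.4598 -0.3798  0.0763] yaw -90.0 tilt 0.28 F [ 0.9  0.1 -0.2] op 0.0145 q [-50.  18. 103.  -0.  59.  40.]
tiltfix [-0.1  -0.26 -0.  ]
turn z 0.6 then [-0.06  0.05  0.03] rows 0.013477924666545064
```

View pics/w26.png

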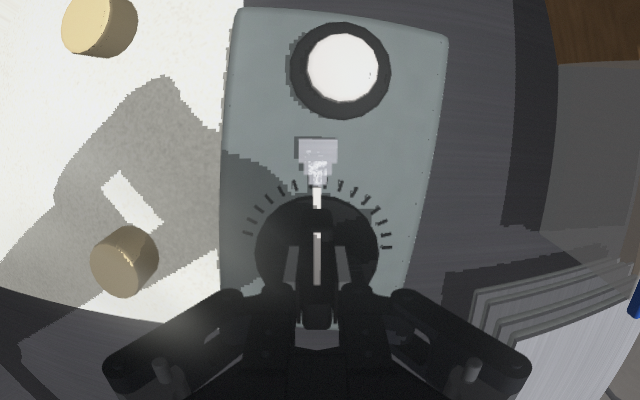

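Emit:
{"method": "step_arm", "body": {
  "claw": [0.2,0.2,0.2,0.2,0.2,0.2,0.2,0.2],
  "translation": [
    [0,0,0],
    [0,0,0],
    [0,0,0],
    [0,0,-1.5],
    [0,0,-2],
    [0,0,-2],
    [0,0,-0.8],
    [0,0,0]
  ],
  "turn": [
    [0,0,0],
    [0,0,0],
    [0,0,0],
    [0,0,0],
    [0,0,0],
    [0,0,0],
    [0,0,0],
    [0,0,0]
  ]
}}

```text
time: 76.97
tcp_pos: [0.4609, -0.3807, 0.1468]
tcp_rot: [[0.002, -1.0, 0.006], [-1.0, -0.002, -0.009], [0.009, -0.006, -1.0]]
ft_force: [0.3, 0.4, 0.4]
opening: 0.0342
```

```bash
python3 - <<'E'
from h import *
st(); 
im,d,W=shot('wrist','w27.png')
x,y,z=[W[...,k] for k in range(3)]
m=(z>.085)&(z<.095)&(x>.41)&(x<.51)&(y>-.43)&(y<-.33)
P=W[m]; print(len(P),cv2.minAreaRect((P[:,:2]*1000).astype(np.float32)))
m=(z>.070)&(z<.08)&(x>.52)&(x<.6)&(y>-.44)&(y<-.34)
P=W[m]; print('btn',cv2.minEnclosingCircle((P[:,:2]*1000).astype(np.float32)),np.median(P,0))
g=im.min(-1); mm=m&(g>170); P=W[mm]; print(cv2.minEnclosingCircle((P[:,:2]*1000).astype(np.float32)),np.median(P[:,2]))
cv2.imwrite('pics/c27.png',cv2.resize(im[0:330,200:460],None,fx=2.2,fy=1.8,interpolation=cv2.INTER_CUBIC))
ax=np.array([.4593,-.3792])
d=W[...,:2]-ax; r=np.hypot(d[...,0],d[...,1]); a=np.degrees(np.arctan2(d[...,1],d[...,0]))
m=(r>.036)&(r<.072)&(abs(a)<40)&(W[...,2]<.066)&(W[...,2]>.0575)
for lo in np.arange(.036,.07,.008):
    q=m&(r>=lo)&(r<lo+.008)
    if q.sum()>1: print(round(lo,3),q.sum(),a[q].mean().round(1))
E
```

```text
t 76.97 [ 0.4609 -0.3807  0.1468] yaw -89.9 tilt 0.62 F [0.3 0.4 0.4] op 0.0342 q [-50.  13. 101.  -0.  66.  40.]
1745 ((459.46185302734375, -380.17706298828125), (14.909797668457031, 57.25215148925781), 89.30243682861328)
btn ((555.3901977539062, -390.912353515625), 16.19507598876953) [ 0.55496303 -0.39058722  0.07711611]
((555.2304077148438, -391.0849304199219), 15.282564163208008) 0.07716765095271248
0.036 89 -1.5
0.044 213 -1.6
0.052 293 -1.2
0.06 130 -1.5
```

View pics/c27.png

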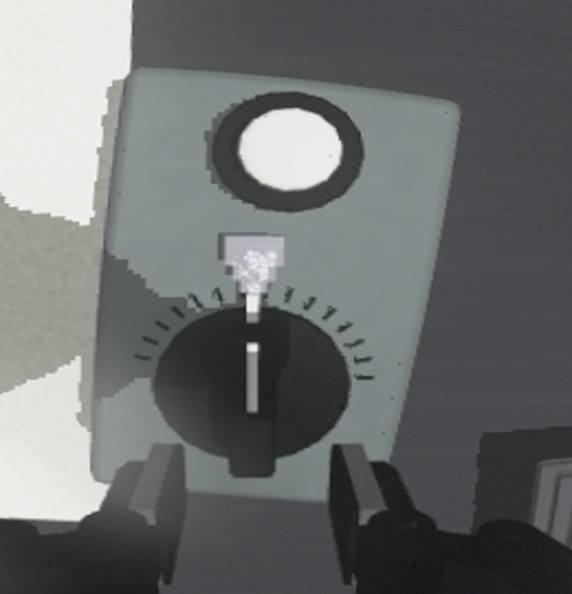

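```bash
python3 - <<'E'
from h import *
im,d,W=shot('top'); a=cv2.resize(im[110:240,40:270],(690,390),interpolation=2)
np.save('/tmp/t28.npy',W)
im2,_,_=shot('scene'); b=cv2.resize(im2[40:200,320:520],None,fx=3,fy=3,interpolation=2)
cv2.imwrite('pics/a28.png',a);cv2.imwrite('pics/b28.png',b)
for v,u in [(195,100),(194,130),(192,150),(191,165),(190,178)]: print(u,v,W[v,u].round(3))
E
```

```text
100 195 [0.521 0.439 0.165]
130 194 [0.533 0.366 0.164]
150 192 [0.545 0.317 0.165]
165 191 [0.553 0.282 0.16 ]
178 190 [0.56  0.25  0.161]
```

View pics/a28.png

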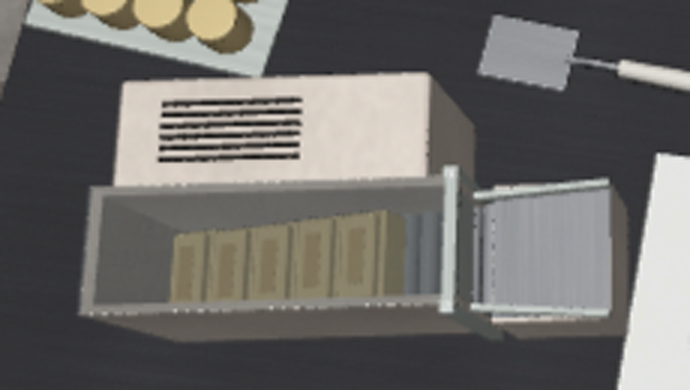

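View pics/b28.png

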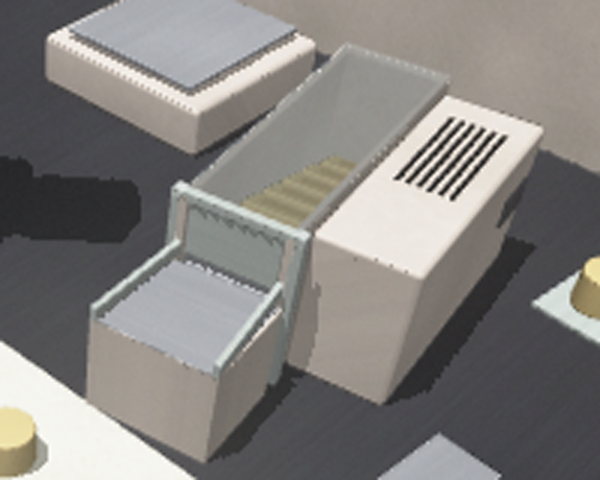

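Emit:
{"method": "step_arm", "body": {
  "claw": [1,1,1,1,1,1],
  "translation": [
    [0.3,-2.5,0],
    [0.4,-3,0.5],
    [0.2,-2.4,1],
    [0.1,-1.2,1],
    [0,-0.3,0.8],
    [0,0,0]
  ],
  "turn": [
    [-0.4,-0.5,0],
    [0,0,0],
    [0,0,0],
    [0,0,0],
    [0,0,0],
    [0,0,0]
  ]
}}

```text
time: 77.88
tcp_pos: [0.5535, -0.3879, 0.1045]
tcp_rot: [[0.001, -1.0, -0.011], [-1.0, -0.001, 0.009], [-0.009, 0.011, -1.0]]
ft_force: [-0.5, -0.8, -0.8]
opening: -0.0001
```

```bash
python3 - <<'E'
from h import *
st(); go([.555,-.391,.09],-90)
E
```

```text
t 77.88 [ 0.5535 -0.3879  0.1045] yaw -90.0 tilt 0.83 F [-0.5 -0.8 -0.8] op -0.0001 q [-45.  26.  89.  -0.  66.  45.]
tiltfix [0.63 0.54 0.  ]
turn z 0.0 then [ 0.31 -0.15  1.45] rows 0.24062093376618507
```

Emit:
{"method": "step_arm", "body": {
  "claw": [1,1,1,1,1],
  "translation": [
    [0.3,-0.1,0.3],
    [0,0,0.6],
    [0,0,0.4],
    [0,0,0],
    [0,0,0]
  ],
  "turn": [
    [0.6,0.5,0],
    [0,0,0],
    [0,0,0],
    [0,0,0],
    [0,0,0]
  ]
}}

```text
time: 78.5
tcp_pos: [0.5534, -0.3917, 0.0917]
tcp_rot: [[-0.001, -1.0, 0.001], [-1.0, 0.001, -0.001], [0.001, -0.001, -1.0]]
ft_force: [-0.3, 0.0, 0.2]
opening: 0.0001
```

```bash
python3 - <<'E'
from h import *
st(); go([.555,-.391,.077],-90)
E
```

```text
t 78.50 [ 0.5534 -0.3917  0.0917] yaw -90.0 tilt 0.06 F [-0.3  0.   0.2] op 0.0001 q [-45.  27.  90.   0.  64.  45.]
tiltfix [-0.04 -0.04  0.  ]
turn z -0.0 then [-0.07 -0.16  1.47] rows 0.23885604372828087
```

Well centred above the button. Press in small steps and watch the force.

Emit:
{"method": "step_arm", "body": {
  "claw": [1,1,1],
  "translation": [
    [0,-0.1,0.4],
    [0,0,0.3],
    [0,0,0]
  ],
  "turn": [
    [0,0,0],
    [0,0,0],
    [0,0,0]
  ]
}}

```text
time: 78.88
tcp_pos: [0.5548, -0.3919, 0.0848]
tcp_rot: [[-0.0, -1.0, 0.001], [-1.0, 0.0, -0.001], [0.001, -0.001, -1.0]]
ft_force: [-0.9, -0.3, 0.9]
opening: -0.0
```

Emit:
{"method": "step_arm", "body": {
  "claw": [1,1],
  "translation": [
    [0,0,0.4],
    [0,0,0]
  ],
  "turn": [
    [0,0,0],
    [0,0,0]
  ]
}}

```text
time: 79.12
tcp_pos: [0.555, -0.3921, 0.0815]
tcp_rot: [[-0.0, -1.0, 0.002], [-1.0, 0.0, -0.002], [0.002, -0.002, -1.0]]
ft_force: [-1.1, 1.2, 2.6]
opening: -0.0001
```

Emit:
{"method": "step_arm", "body": {
  "claw": [1,1],
  "translation": [
    [0,0,0.3],
    [0,0,0]
  ],
  "turn": [
    [0,0,0],
    [0,0,0]
  ]
}}

```text
time: 79.38
tcp_pos: [0.5552, -0.3923, 0.0794]
tcp_rot: [[-0.0, -1.0, 0.002], [-1.0, 0.0, -0.002], [0.002, -0.002, -1.0]]
ft_force: [-1.5, 1.4, 3.8]
opening: -0.0001
```

Emit:
{"method": "step_arm", "body": {
  "claw": [1,1,1],
  "translation": [
    [0,0,0.4],
    [0,0,0.3],
    [0,0,0]
  ],
  "turn": [
    [0,0,0],
    [0,0,0],
    [0,0,0]
  ]
}}

```text
time: 79.75
tcp_pos: [0.5555, -0.3925, 0.0799]
tcp_rot: [[0.001, -1.0, -0.001], [-1.0, -0.001, -0.001], [0.001, 0.001, -1.0]]
ft_force: [-1.4, 1.4, 3.7]
opening: 0.0
```

Emit:
{"method": "step_arm", "body": {
  "claw": [1,1],
  "translation": [
    [0,0,0.5],
    [0,0,0.5]
  ],
  "turn": [
    [0,0,0],
    [0,0,0]
  ]
}}

```text
time: 80.0
tcp_pos: [0.5561, -0.3931, 0.0785]
tcp_rot: [[0.002, -1.0, -0.003], [-1.0, -0.002, 0.0], [-0.0, 0.003, -1.0]]
ft_force: [-14.8, 13.2, 33.0]
opening: 0.0002
```

```bash
python3 - <<'E'
from h import *
st(); im,d,W=shot('wrist','w29.png'); st()
E
```

```text
t 80.00 [ 0.5561 -0.3931  0.0785] yaw -89.9 tilt 0.19 F [-14.8  13.2  33. ] op 0.0002 q [-45.  28.  89.  -0.  63.  45.]
t 80.05 [ 0.5561 -0.393   0.0786] yaw -89.9 tilt 0.20 F [-13.1  10.5  28.8] op 0.0001 q [-45.  28.  89.  -0.  63.  45.]
```

View pics/w29.png

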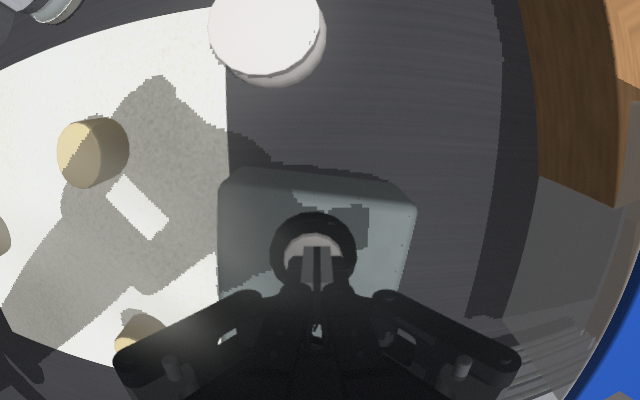

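The button is bottomed, with 33 N at the hard stop. Retreat now.

Emit:
{"method": "step_arm", "body": {
  "claw": [1,1,1,1,1,1,1,1],
  "translation": [
    [0,0,-1],
    [0,0,-2],
    [0,0,-4],
    [0,0,-5],
    [0,4,-4],
    [0,4,-2],
    [0,1,-1],
    [0,0,0]
  ],
  "turn": [
    [0,0,0],
    [0,0,0],
    [0,0,0],
    [0,0,0],
    [0,0,0],
    [0,0,0],
    [0,0,0],
    [0,0,0]
  ]
}}

```text
time: 81.05
tcp_pos: [0.4652, -0.3934, 0.2768]
tcp_rot: [[0.002, -1.0, -0.001], [-1.0, -0.002, -0.003], [0.003, 0.001, -1.0]]
ft_force: [0.6, -0.8, -0.2]
opening: 0.0003
```

```bash
python3 - <<'E'
from h import *
st(); 
im,d,W=shot('wrist','w30.png')
x,y,z=[W[...,k] for k in range(3)]
m=(z>.085)&(z<.095)&(x>.41)&(x<.51)&(y>-.43)&(y<-.33)
P=W[m]; print(len(P),cv2.minAreaRect((P[:,:2]*1000).astype(np.float32)))
m=(z>.068)&(z<.08)&(x>.52)&(x<.6)&(y>-.44)&(y<-.34)
P=W[m]; print('btn z',np.percentile(P[:,2],[5,50,95]))
im,_,_=shot('top'); cv2.imwrite('pics/t30.png',cv2.resize(im[100:320,40:460],(798,418),interpolation=2))
for b in bars('top'): print([round(float(t),1) for t in b[:7]],b[7])
E
```

```text
t 81.05 [ 0.4652 -0.3934  0.2768] yaw -89.9 tilt 0.16 F [ 0.6 -0.8 -0.2] op 0.0003 q [-51.   7.  93.  -0.  80.  39.]
721 ((459.6922912597656, -379.3379821777344), (15.083661079406738, 56.40449523925781), 89.93621826171875)
btn z [0.06815672 0.07688593 0.07846965]
[739.7, -50.6, 64.1, 19.8, -89.8, 44.4, 141.0] [307. 152.]
[741.8, -169.5, 52.9, 15.9, 90.0, 48.7, 102.0] [348. 156.]
[570.0, 104.9, 140.6, 60.0, -20.2, 38.9, 100.0] [241. 206.]
[610.4, -221.8, 47.8, 47.8, 5.5, 40.0, 242.0] [361. 204.]
[526.4, -8.4, 47.7, 47.7, 68.8, 39.9, 250.0] [281. 224.]
[426.2, -223.6, 49.3, 46.6, 53.6, 39.7, 267.0] [354. 270.]
```

View pics/w30.png

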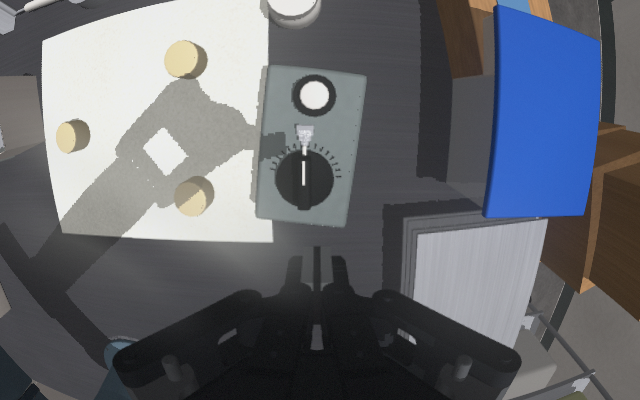

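View pics/t30.png

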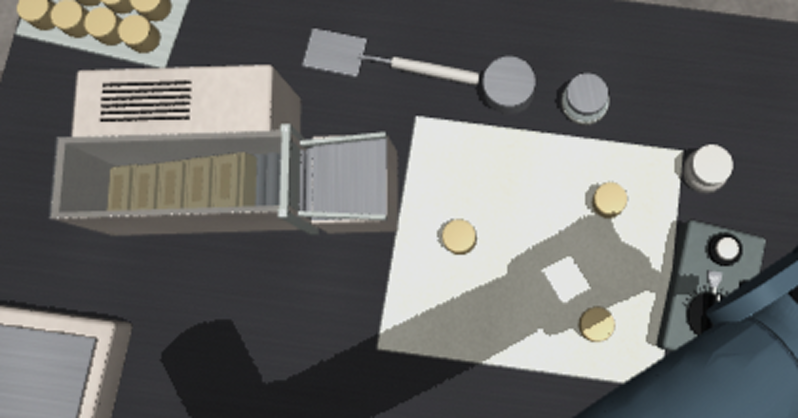

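All five bars are inside, the flap is shut, the dial is on the index, and the button has sprung back. Nothing else has moved, so I'm handing in.

```bash
python3 -c "
from bench import manip; print(manip.sign_off())"
```

```text
the job is handed in; nothing more can be done
None
```

I put all five soap bars into the chamber, turned the timer dial onto the index, and pressed the start button once. I handed the job in at about 81 s; sign-off reports no verdict.

**Last checks:**
- **Bars:** the top camera showed all five lying in a row in the chute, with the ledge empty.
- **Flap:** it looked shut in the scene camera before I pressed the button. I could only judge this by eye, because its angle is not reported.
- **Dial:** the pointer measured within about 1–1.5° of the index, roughly 1 mm at the tip.
- **Start button:** it bottomed out with 33 N at the hard stop, then returned to its starting height.
- **Bystanders:** the pucks measured within about 2 mm of where they began. The pot, jar, tin and spatula looked unmoved in the pictures.

**One thing went wrong:** on the first bar the arm drifted about 14 mm during the descent and gripped too high. I let go, re-centred and gripped again. After that I made every descent in shorter steps with corrections.

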